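# Level the under-sink shelf

### The arm

A 6-joint arm with a two-finger parallel gripper is mounted at the origin on the work surface. World frame = base frame: x ahead of the robot, y to its left, z up, the work surface at z = 0. Lengths are in m, angles in rad, forces in N, time in s.
With the tool pointing down it reaches from about 0.35 to 0.975 m from the base axis. Payload 4.9 kg.
Tool frame: the origin (TCP) lies midway between the tips of the shut fingers; the grasp point (between the pads) lies 19 mm behind it; x points along the fingers, y is the direction in which the jaws open and shut, and the axes are right-handed (so a half turn about x gives the same grasp; the last joint's range is limited). The gripper opens to 85 mm and grips with 20 to 120 N. Pads are 22 mm wide; open, the fingers measure 114 mm over their backs; the gripper's body (76 mm by 85 mm) begins 54 mm behind the grasp point. The pads swing forward as they close: fully open they stand 13 mm farther back than shut.
Start: joints at [-1.455, 0.053, 1.613, -0, 1.476, -0.119], TCP at [0.145, -0.608, 0.231] pointing down, gripper open.
Joint ranges: [-3.01, 3.01], [-1.01, 2.22], [0.06, 2.58], [-1.02, 4.17], [0.09, 2.62], [-3.14, 3.14]. Speed limits (rad/s): [2.57, 2.57, 3.14, 3.14, 3.14, 3.14].

### API

Orientations are given as a rotation vector (axis times angle).
In Python, from station import ctrl gives the robot as it stands.
- The arm moves only by the shell command python3 -m handwheel 'ROWS' [FORCE]. ROWS is JSON, a list of rows, each a list of 3 entries, a list of its own where there are three numbers: the finger opening in m, from 0 to 0.0854, then the shift along the tool's x, y, z in m, then the turn, a rotation vector about the tool's x, y, z in degrees. In form: [[claw, [dx, dy, dz], [ax, ay, az]], ...]. A call has 1 to 10 rows; each row shifts and turns the commanded pose from where the row before left it, along the tool's axes as they then stand; what a row does not reach is not made up. A row lasts 1/12 s, in which the tool goes at most 41.7 mm and 7.16 degrees, less where a joint would pass 70% of its speed; a pose out of reach is approached as far as the arm can. A call with a gripper value outside its range is refused whole. The fingers move at their own pace and stop on an object; FORCE is the grip in N (left out, the last holds). Time passes only in rows, so rows that do not move let the fingers close. It gives the time, the measured TCP pose, the force and the opening at its end, in the units of the state.
- ctrl.get_obs(): the state, without advancing time (a new reading comes with each control period).
- ctrl.get_image(name): name is "scene" or "top"; returns the picture (480x640x3 uint8, red, green, blue); there is no depth.
- ctrl.camera_params(name): a dict with "vertical_fov" (degrees; the focal length in pixels is half the picture's height over the tangent of half this angle, whatever the lens; pixels are square), "cx", "cy" (the principal point, pixels), "D" ([k1, k2, p1, p2, k3] as OpenCV has them; the pictures are not rectified), "rvec" (rotation vector, rad) and "tvec" (3), from world to camera coordinates, as OpenCV has them. Camera axes: x right, y down, z forward; pixel columns grow to the right and rows downward; lengths in m; the calibration is good to about 2 mm. A picture is of the moment at which its call begins. camera_params takes no time and is no camera call.
- ctrl.finish_job(): hands the job in, once; it reports no verdict.
Trained networks look in the newest picture that a camera, given by its name, has taken for a name from the list of things; names that differ only in an ending like _2 or _b are one class to them, and where a whole thing is asked for, a point or a joint stands for the part that bears it (a point fixed in the world has none). Each returns a list of dicts, best first, with "score" (0 to 1); they miss things now and then, are a little off and sometimes report something else, mostly with a low value. They report only what shows in the picture. A call takes as long as a camera call. They do not tell look-alikes from the thing itself.
- ctrl.look_for(thing, camera): "box" ([centre column, centre row, width, height] in pixels, round what is visible of it).
- ctrl.silhouettes(thing, camera): "mask" (480x640 bool, what is visible of it) and "box" ([centre column, centre row, width, height] in pixels, round what is visible of it).
- ctrl.tip_of(thing, camera): "centre" ([row, column] in pixels: a listed point, or the origin of a listed thing).
The state is a dict: "t": time; "q": joint angles; "dq": joint speeds; "effort": joint torques, N m; "tool_pos": TCP position; "tool_rot": TCP orientation; "contact_force": force on the tool from outside, world axes, zero at the start; "wrist_torque": the same for the moment, N m; "opening": finger opening in m.
Only numpy, scipy, OpenCV 4.12 (cv2) and the standard library are available. Lean on these libraries where they do the work, as an engineer would, in place of code of your own. Each camera call takes 0.05 s, during which the arm holds its last target.

### The job

Push the orange spirit level down into the two fork clips on the pull-out shelf until it is fully home behind their sprung jaws. Let go of it and turn the shelf's red foot knob until the bubble sits centred between the black lines, then press straight down on top of the level and finish while still pressing it down moderately (about 10 newtons), with the bubble centred. Leave the spray bottle, tin, tub and brush where they are.

Things in the scene. Friction and masses are not known exactly. Their poses are not given: they have to be found in the camera images.
- level_mid (a point): Orange spirit level, loose, at first lying right way up on the cabinet floor: a round bar 26 mm in diameter, 200 mm long, on a flat foot rail 14 mm wide, 33 mm high over all, about 0.25 kg. This point: on the bar's axis at mid-length, 20 mm above the underside; x along the bar, z up. The vial is on top at mid-length. It may go into the clips either way round.
- bubble (a joint): White bubble, 10 mm long, in the yellow-green vial (50 mm): its place along the level's own x (m), 0 = centred between the two black lines (15 mm apart), + towards the +x end. It floats to the higher end, 0.4 mm per mrad of tilt, at most 16 mm, and settles in about 0.5 s. It counts as centred within 2.5 mm.
- clip_seat (a point): Where level_mid comes to rest when the level is home in the two black fork clips on the shelf, 24 mm above the shelf's top. Axes turn with the shelf: y along the seated level and the shelf's width, z out of the shelf. The clips stand 50 mm either side in y, are 14 mm wide and 42 mm high, with 4 mm pads under the foot rail; between them the bar's sides are free for 86 mm.
- foot_grip (a point): Red knob of the shelf's quick-lift levelling foot, standing on the shelf 180 mm to the -y side of the clips: a disc 52 mm in diameter with an upright grip bar 49 mm long (along this frame's x, which turns with the knob), 14 mm thick and 32 mm high. This point is on the axis, 7 mm below the bar's top; the axis is the shelf's z.
- foot (a joint): Turn of the foot knob (rad), 0 to 3, growing clockwise seen from above; it takes about 0.25 N m and stays where it is left. Each radian clockwise lifts this (-y) end of the shelf, tilting shelf and clips by 0.02 rad. At the start the -y end is always too low, by 0.7 to 1.45 rad of knob.
- shelf_origin (a point): Particleboard pull-out shelf, 240 mm (x) by 520 mm (y) by 16 mm, its top about 70 mm above the cabinet floor, hinged at its +y end. This point is on its top at the middle of the +y edge, same axes as clip_seat. A lime caddy 75 mm high with a handle up to 110 mm is fixed on its last 120 mm at that end.
- spray: Bystander: empty trigger spray bottle, 76 mm in diameter, 228 mm high; origin under its centre.
- tin: Bystander: stainless scouring tin, 74 mm in diameter, 124 mm high; origin under its centre.
- tub: Bystander: blue tub with a white lid, 90 mm in diameter, 110 mm high; origin under its centre.
- brush: Bystander: wooden-handled dish brush 240 mm long with a round white-bristled head, lying along its x beyond and right of the shelf; origin under its middle.
- jaw0 (a joint): White sprung jaw of the clip on the -y side (rad), hinged at its foot: 0 = shut, + swung out; jaw1, not listed, is alike at the +y clip. Jaws are on the +x side of the bar, fixed tines on the -x side. The jaw's nose reaches 3 mm over the bar; pushing the bar straight down between swings it aside and it springs back above (10 to 25 N in all).
Not all that is in view belongs to the job. What is shaped like the part that bears level_mid but blue is not meant.

How it is judged:
On the way, in this order (a step that is already met when the one before it is completed fails the run):
1. the level is home in both fork clips (z of level_mid in the frame of clip_seat between -0.004 and 0.003 m and x of level_mid in the frame of clip_seat between -0.004 and 0.004 m and y of level_mid in the frame of clip_seat between -0.025 and 0.025 m and angle between the x axis of level_mid and the y axis of clip_seat, either way round below 0.06 rad), for 0.2 s.
2. the foot has been turned until the bubble is centred, the level in its clips and not held (z of level_mid in the frame of clip_seat below 0.003 m and value of joint bubble between -0.0025 and 0.0025 m and contact force between the fingers and level below 0.1 N), for 0.3 s.
At the end, for the whole second after the job is handed in: Level home in both clips (level_mid within 3 mm in height, 4 mm across and 25 mm lengthwise of clip_seat, 0.06 rad in line), bubble within 2.5 mm of centre, fingers pressing the level with over 3 N, level on shelf 6 to 30 N (its weight of 2 to 3 N included) (all of step 1 and value of joint bubble between -0.0025 and 0.0025 m and contact force between the fingers and level above 3 N and contact force between level and shelf between 6 and 30 N); the arm keeps its last pose, push and grip.
It fails at once if a bystander (spray bottle, tin, tub or brush) was moved more than 25 mm (distance of any of spray, tin, tub, brush from where it was at the start of the episode above 0.025 m).
It also fails if it takes over 64 s, if anything falls off the work surface, if the arm or the gripper's body presses on something with over 40 N, if the wrist force passes 120 N, or if a joint passes its speed limit or range.

## Working session

There is one attempt and no reset: what is moved stays moved. The work goes in short steps, Python scripts to look and compute and a shell command to move; the robot and the scene stay as the last step left them, time stands still between calls to the robot, and variables do not carry over. Pictures are saved under pics/ and viewed, and the job is handed in when it is done.

```bash
ls; mkdir -p pics
python3 - <<'E'
from station import ctrl
import cv2
for n in ("scene","top"):
    im=ctrl.get_image(n); cv2.imwrite(f"pics/{n}0.png",im[:,:,::-1]); print(n,ctrl.camera_params(n))
print(ctrl.get_obs())
E
```

```text
pics
scene {'vertical_fov': 46.80473980320737, 'cx': 321.7497220552215, 'cy': 237.7464106950955, 'D': array([-0.06688852,  0.        ,  0.        ,  0.        ,  0.        ]), 'rvec': array([ 2.07148951,  1.44846566, -0.50806633]), 'tvec': array([-0.2508993 , -0.26451241,  1.87831426])}
top {'vertical_fov': 52.195018992426164, 'cx': 319.2204950110395, 'cy': 235.56623112082045, 'D': array([-0.02373024,  0.        ,  0.        ,  0.        ,  0.        ]), 'rvec': array([ 2.14987201, -2.20722509,  0.06047442]), 'tvec': array([0.1200039 , 0.45071168, 1.50349801])}
{'t': 0.1, 'q': array([-1.45499497e+00,  5.33194359e-02,  1.61416188e+00, -7.00815091e-06,
        1.47599774e+00, -1.19019056e-01]), 'dq': array([-0.00080461,  0.00064569, -0.00575791,  0.00025327, -0.00026799,
       -0.00038321]), 'effort': array([ 4.78968796e-04, -3.94907212e+01, -3.71362424e+01, -1.25316178e-04,
        3.95401090e-03, -1.34561343e-06]), 'tool_pos': array([ 0.14533882, -0.60728503,  0.23016513]), 'tool_rot': array([ 2.09770722,  0.24942375, -2.09771554]), 'contact_force': array([ 0.19080305, -0.08903877,  0.20372478]), 'wrist_torque': array([ 0.01454036,  0.017891  , -0.07982395]), 'opening': 0.08539128623523352}
```

View pics/scene0.png

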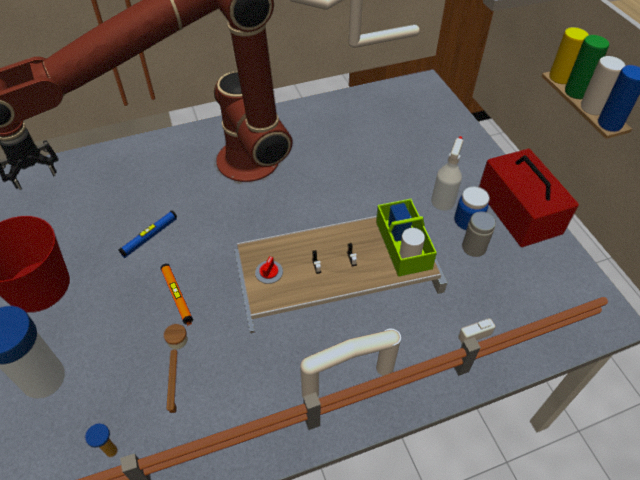

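View pics/top0.png

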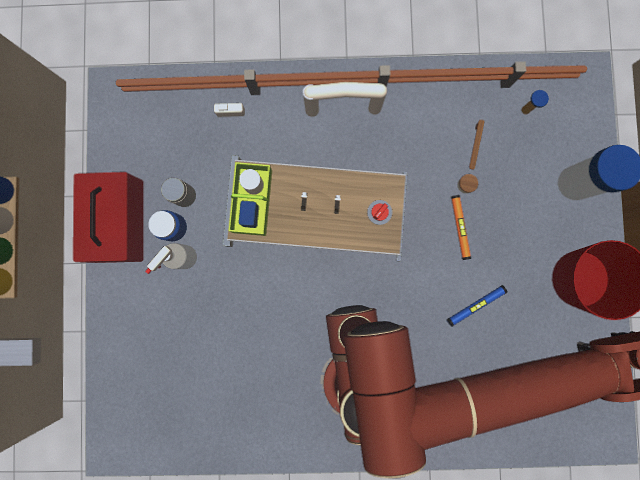

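The top picture shows the orange level at about (461,227) and the blue look-alike at (477,305). The clips are at (304,201) and (337,204), the red knob at (380,211), and the brush at (473,155). The orange one fits the description; I'll confirm it in a crop and measure.

```bash
cat > h.py <<'E'
from station import ctrl
import numpy as np, cv2
from scipy.spatial.transform import Rotation as R
from scipy.optimize import least_squares
def cam(n):
    p=ctrl.camera_params(n); f=240/np.tan(np.radians(p['vertical_fov']/2))
    return np.array([[f,0,p['cx']],[0,f,p['cy']],[0,0,1]]),p['D'],p['rvec'],p['tvec']
def ray(n,uv):
    K,D,r,t=cam(n); u=cv2.undistortPoints(np.array([[uv]],float),K,D)[0,0]
    M=cv2.Rodrigues(r)[0]; d=M.T@np.array([u[0],u[1],1]); return -M.T@t,d
def onz(n,uv,z):
    c,d=ray(n,uv); return c+d*(z-c[2])/d[2]
def proj(n,X):
    K,D,r,t=cam(n); return cv2.projectPoints(np.atleast_2d(np.array(X,float)),r,t,K,D)[0][:,0]
def tri(obs):
    # obs: dict cam->uv
    A=np.zeros((3,3));b=np.zeros(3)
    for n,uv in obs.items():
        c,d=ray(n,uv); d/=np.linalg.norm(d); P=np.eye(3)-np.outer(d,d); A+=P;b+=P@c
    X=np.linalg.solve(A,b); return X,{n:np.round(proj(n,X)[0]-uv,1) for n,uv in obs.items()}
def save(n,name,box=None,s=1):
    im=ctrl.get_image(n)
    if box: im=im[box[1]:box[3],box[0]:box[2]]
    if s!=1: im=cv2.resize(im,None,fx=s,fy=s,interpolation=cv2.INTER_CUBIC)
    cv2.imwrite(f"pics/{name}.png",im[:,:,::-1])
E
python3 - <<'E'
from h import *
np.set_printoptions(precision=4,suppress=True)
for th in ("level_mid","clip_seat","foot_grip","shelf_origin","brush"):
    o={}
    for n in ("top","scene"):
        r=ctrl.tip_of(th,n)
        print(th,n,[(np.round(x['centre'],1),round(x['score'],2)) for x in r[:3]])
        if r: o[n]=np.array(r[0]['centre'][::-1])
    if len(o)==2: print(tri(o))
a=ctrl.get_image("top")[100:330,220:520]; b=ctrl.get_image("scene")[200:340,120:460]
cv2.imwrite("pics/c1.png",cv2.resize(a,None,fx=2.6,fy=2.6,interpolation=cv2.INTER_CUBIC)[:,:,::-1])
cv2.imwrite("pics/c2.png",cv2.resize(b,None,fx=2.3,fy=2.3,interpolation=cv2.INTER_CUBIC)[:,:,::-1])
E
```

```text
level_mid top [(array([225.5, 457.6]), 0.73), (array([304.6, 473. ]), 0.6)]
level_mid scene [(array([230.4, 147.1]), 0.93), (array([296.3, 175.9]), 0.86)]
(array([ 0.4472, -0.3054,  0.2493]), {'top': array([17.9,  2.1]), 'scene': array([19.3,  0.6])})
clip_seat top [(array([203. , 316.2]), 0.73)]
clip_seat scene [(array([256.8, 332.3]), 0.81)]
(array([0.5441, 0.1058, 0.0821]), {'top': array([2.7, 0.8]), 'scene': array([ 3. , -0.2])})
foot_grip top [(array([212.5, 377.6]), 0.75)]
foot_grip scene [(array([264.8, 269.1]), 0.68)]
(array([ 0.5121, -0.0704,  0.0849]), {'top': array([0.9, 0.2]), 'scene': array([1., 0.])})
shelf_origin top [(array([200.4, 232.9]), 0.84)]
shelf_origin scene [(array([234.8, 424.2]), 0.67)]
(array([0.5616, 0.3642, 0.0891]), {'top': array([-0.9, -0.3]), 'scene': array([-1. ,  0.1])})
brush top [(array([162.2, 468.6]), 0.73)]
brush scene [(array([374.7, 173.6]), 0.64)]
(array([ 0.6808, -0.3844, -0.0322]), {'top': array([1.4, 0.2]), 'scene': array([1.8, 0. ])})
```

View pics/c1.png

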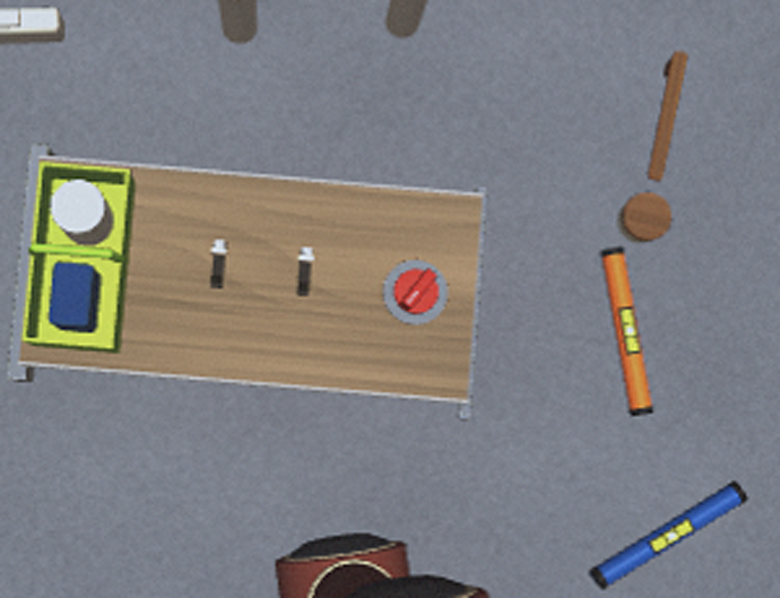

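View pics/c2.png

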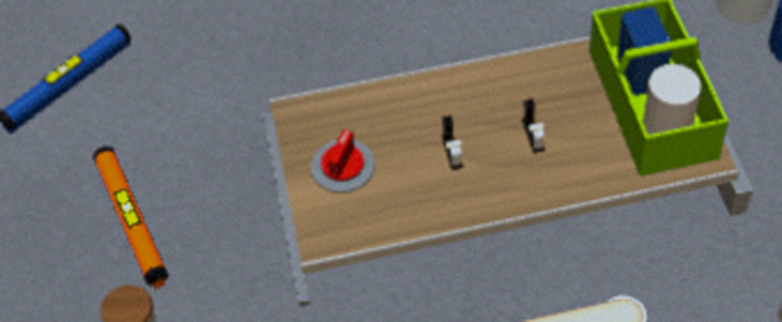

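The crops confirm it: the orange bar with the yellow vial is the one meant, and the blue one is the decoy. Next I'll measure it precisely.

Run:
```python
from h import *
np.set_printoptions(precision=4,suppress=True)
im={n:ctrl.get_image(n) for n in("top","scene")}
def ends(n,roi,m):
    pass
for n,seed in (("top",(461,227)),("scene",(176,296))):
    r=ctrl.silhouettes("level_mid",n)
    for x in r:
        b=x['box']
        if abs(b[0]-seed[0])<15 and abs(b[1]-seed[1])<15:
            m=x['mask'].astype(np.uint8); ys,xs=np.nonzero(m); c=np.array([xs.mean(),ys.mean()])
            rect=cv2.minAreaRect(np.c_[xs,ys].astype(np.float32)); print(n,m.sum(),c,rect)
            w,V=np.linalg.eigh(np.cov(np.c_[xs,ys].T)); d=V[:,1]; s=(np.c_[xs,ys]-c)@d
            e=[c+d*s.min(),c+d*s.max()]; print('ends',e)
            P=[onz(n,q,0.020) for q in (c,*e)]; print(P, 'len',np.linalg.norm(P[1]-P[2]),'yaw',np.degrees(np.arctan2(*(P[2]-P[1])[[1,0]])))
for n,box in (("top",(290,180,420,235)),("scene",(230,220,380,300))):
    a=im[n][box[1]:box[3],box[0]:box[2]]
    cv2.imwrite(f"pics/d_{n}.png",cv2.resize(a,None,fx=5,fy=5,interpolation=cv2.INTER_CUBIC)[:,:,::-1])
T=R.from_rotvec(ctrl.get_obs()['tool_rot']).as_matrix(); print(T)
```

```text
top 564 [460.3617 228.1684] ((460.28399658203125, 227.31199645996094), (65.11431121826172, 9.212600708007812), 79.69515228271484)
ends [array([454.4347, 195.2821]), array([465.9838, 259.3634])]
[array([ 0.4647, -0.3288,  0.02  ]), array([ 0.5676, -0.3151,  0.02  ]), array([ 0.3679, -0.3417,  0.02  ])] len 0.2014154304516926 yaw -172.4311616452593
scene 644 [176.5109 294.4068] ((176.23988342285156, 294.1727600097656), (65.89930725097656, 10.358871459960938), 66.13982391357422)
ends [array([163.3067, 263.8674]), array([189.4645, 324.3668])]
[array([ 0.4742, -0.3307,  0.02  ]), array([ 0.358 , -0.3465,  0.02  ]), array([ 0.5791, -0.3166,  0.02  ])] len 0.22306958753972125 yaw 7.69391886678713
[[ 0.      0.2326 -0.9726]
 [-0.0001 -0.9726 -0.2326]
 [-1.      0.0001 -0.    ]]
```

Run:
```python
import cv2,numpy as np
a=cv2.imread("pics/d_top.png");b=cv2.imread("pics/d_scene.png")
h=a.shape[0]+b.shape[0];w=max(a.shape[1],b.shape[1]);c=np.zeros((h,w,3),np.uint8);c[:a.shape[0],:a.shape[1]]=a;c[a.shape[0]:,:b.shape[1]]=b
print(a.shape,b.shape)
cv2.imwrite("pics/d_both.png",cv2.resize(c,None,fx=.87,fy=.87,interpolation=cv2.INTER_AREA))
```

```text
(275, 650, 3) (400, 750, 3)
```

View pics/d_both.png

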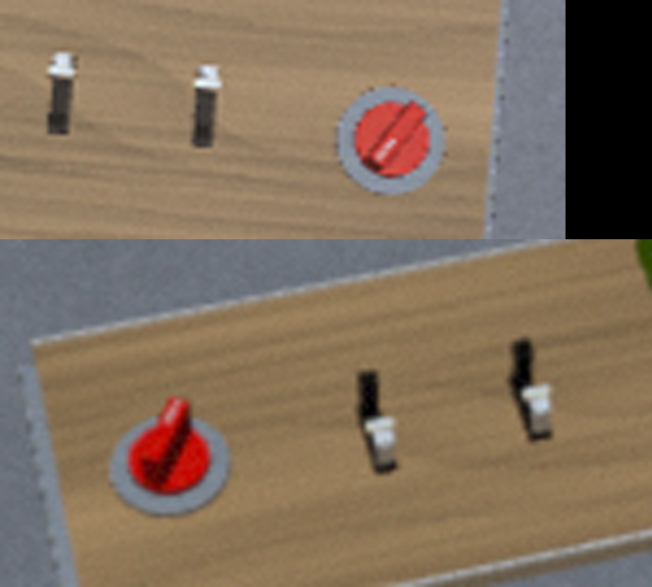

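Run:
```python
from h import *
np.set_printoptions(precision=4,suppress=True)
print([ray(n,(320,240))[0] for n in("top","scene")])
im={n:ctrl.get_image(n) for n in("top","scene")}
# red knob mask
for n,b in (("top",(360,190,400,235)),("scene",(245,245,295,295))):
    a=im[n][b[1]:b[3],b[0]:b[2]]; h=cv2.cvtColor(a,cv2.COLOR_RGB2HSV)
    m=((h[...,0]<8)|(h[...,0]>172))&(h[...,1]>120)
    ys,xs=np.nonzero(m); print(n,'red',xs.mean()+b[0],ys.mean()+b[1],m.sum(),xs.min()+b[0],xs.max()+b[0],ys.min()+b[1],ys.max()+b[1])
# shelf edges in top by gradients
def crop(n,b,s,name):
    a=im[n][b[1]:b[3],b[0]:b[2]]; cv2.imwrite(name,cv2.resize(a,None,fx=s,fy=s,interpolation=cv2.INTER_NEAREST)[:,:,::-1])
crop("top",(385,160,415,270),7,"pics/e1.png")
crop("top",(295,185,350,220),14,"pics/e2.png")
crop("scene",(300,238,370,280),11,"pics/e3.png")
```

```text
[array([0.3471, 0.0874, 1.533 ]), array([ 1.3916, -0.2563,  1.2879])]
top red 379.8812785388128 211.37899543378995 219 372 388 204 220
scene red 268.57735849056604 268.8716981132076 265 260 277 256 278
```

View pics/e2.png

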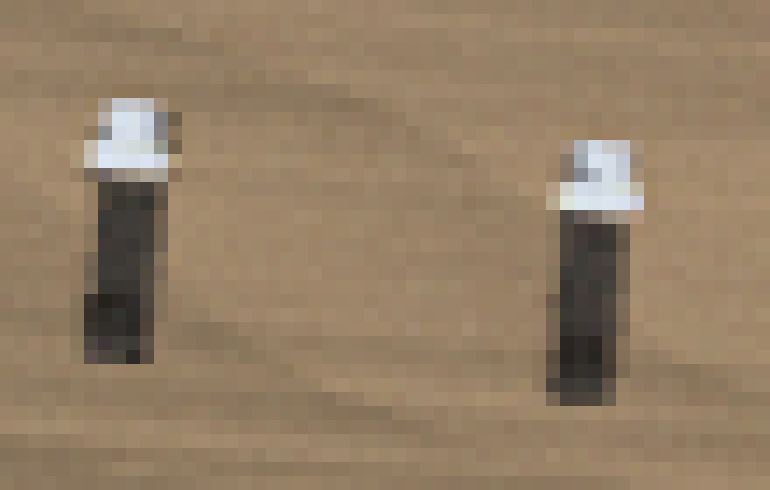

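View pics/e3.png

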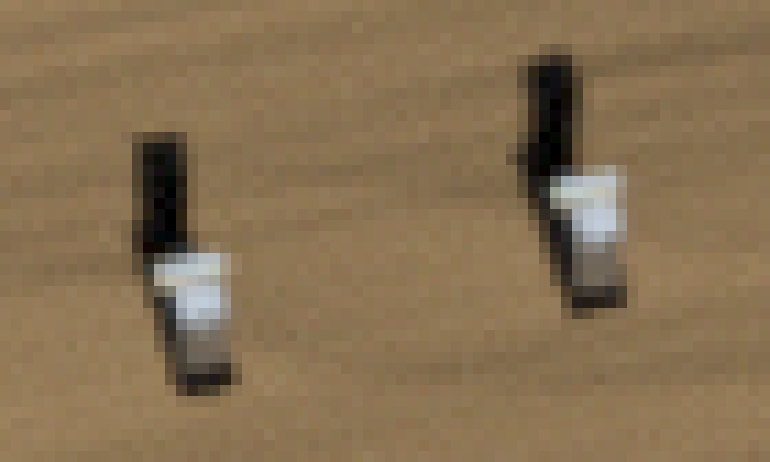

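Run:
```python
from h import *
np.set_printoptions(precision=4,suppress=True)
F={'nose0':((337.3,200.0),(317.3,260.7)),'nose1':((304.2,197.1),(353.3,253.3)),'tine0':((337,209),(314.5,250.1)),'tine1':((304,206),(350.2,243.4)),'redtop?':((379.9,211.4),(268.6,268.9))}
for k,(a,b) in F.items():
    X,e=tri({'top':np.array(a)-.5,'scene':np.array(b)-.5}); print(k,X,e, onz('top',np.array(a)-.5,.105),onz('scene',np.array(b)-.5,.105))
```

```text
nose0 [0.5522 0.0508 0.101 ] {'top': array([0.6, 0.2]), 'scene': array([ 0.7, -0. ])} [0.5522 0.0526 0.105 ] [0.5545 0.0481 0.105 ]
nose1 [0.5635 0.149  0.1039] {'top': array([0.2, 0.1]), 'scene': array([ 0.3, -0. ])} [0.5635 0.1496 0.105 ] [0.5641 0.1479 0.105 ]
tine0 [0.5242 0.0528 0.1125] {'top': array([0.5, 0.2]), 'scene': array([ 0.6, -0. ])} [0.5257 0.0542 0.105 ] [0.5182 0.0532 0.105 ]
tine1 [0.536  0.1501 0.1138] {'top': array([0.1, 0. ]), 'scene': array([ 0.1, -0. ])} [0.5372 0.1508 0.105 ] [0.5295 0.1529 0.105 ]
redtop? [ 0.5177 -0.0761  0.0783] {'top': array([0.7, 0.2]), 'scene': array([0.8, 0. ])} [ 0.5151 -0.0711  0.105 ] [ 0.5363 -0.0819  0.105 ]
```

View pics/e1.png

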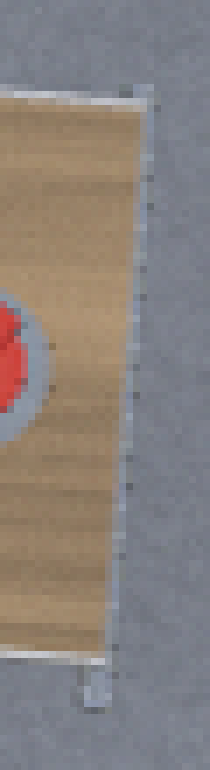

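Run:
```python
from h import *
np.set_printoptions(precision=4,suppress=True)
A=onz('top',(405.2,173.8),.06);B=onz('top',(399.5,253.1),.06);print(A,B,np.linalg.norm(A-B),np.degrees(np.arctan2((A-B)[1],(A-B)[0])))
im=ctrl.get_image('top')
# long edges: white trim line; find brightest row per column
for r0,slope,lo in ((160,None,0),):
  for name,rng,pred in (("far",range(275,400,5),lambda c:162+ (c-240)*(173.8-160.4)/(405-235)),("near",range(265,395,5),lambda c:240.4+(c-228)*(253.1-240.4)/(399.5-227.7))):
    pts=[]
    for c in rng:
        p=int(round(pred(c))); w=im[p-5:p+6,c].astype(float); s=w.min(1); 
        s=np.clip(s-np.percentile(s,70),0,None); pts.append((c,(s*np.arange(p-5,p+6)).sum()/s.sum()))
    pts=np.array(pts); z=[0.058 + .0 for _ in pts]
    W=np.array([onz('top',q,.062) for q in pts]); f=np.polyfit(W[:,1],W[:,0],1); res=W[:,0]-np.polyval(f,W[:,1])
    k=abs(res)<2*np.median(abs(res))+1e-4; f=np.polyfit(W[k,1],W[k,0],1)
    print(name,np.degrees(np.arctan(f[0])),f,np.std(res[k]))
```

```text
[ 0.6316 -0.1583  0.06  ] [ 0.3915 -0.132   0.06  ] 0.2415379789449937 -6.255154055263294
far 6.645082799537886 [0.1165 0.6479] 0.0002436430103587128
near 6.432947470788406 [0.1128 0.4036] 0.00028054363538417
```

Level: mid at (0.468, -0.329), yaw 7.6°, length 0.201 m, which matches the given size. Shelf yaw is -6.5°. The clip seat is about (0.548, 0.101), and the knob about (0.518, -0.076). I'll move over the level.

```bash
python3 -m handwheel '[[0.0854,[0,-0.034,-0.008],[0,0,0]],[0.0854,[0,-0.034,-0.008],[0,0,0]],[0.0854,[0,-0.034,-0.008],[0,0,0]],[0.0854,[0,-0.010,-0.036],[0,0,0]],[0.0854,[0,-0.010,-0.036],[0,0,0]],[0.0854,[0,-0.010,-0.036],[0,0,0]],[0.0854,[0,-0.010,-0.036],[0,0,0]],[0.0854,[0,-0.010,-0.036],[0,0,0]],[0.0854,[0,-0.010,-0.036],[0,0,0]],[0.0854,[0,-0.010,-0.036],[5.9,0,0]]]'
cat > st.py <<'E'
from h import *
import sys
np.set_printoptions(precision=4,suppress=True)
o=ctrl.get_obs(); T=R.from_rotvec(o['tool_rot']).as_matrix()
print('t',round(o['t'],2),'p',o['tool_pos'],'F',o['contact_force'],'Tq',o['wrist_torque'],'open',round(o['opening'],4),'q',o['q'])
print('x',T[:,0],'y',T[:,1],'yawy',np.degrees(np.arctan2(T[1,1],T[0,1])))
if len(sys.argv)>3:
    d=np.array([float(v) for v in sys.argv[1:4]])-o['tool_pos']; print('to target world',d,'tool',T.T@d)
E
python3 st.py 0.468 -0.329 0.15
```

```text
t: 1.88
tool_pos: [0.3753, -0.3752, 0.2316]
tool_rot: [2.154, 0.14, -2.153]
contact_force: [-0.7, -1.1, 0.1]
opening: 0.0853
t 1.88 p [ 0.3753 -0.3752  0.2316] F [-0.6645 -1.0626  0.0664] Tq [-0.0151  0.021   0.0124] open 0.0853 q [-0.9255 -0.1756  1.8307 -0.      1.4856  0.5151]
x [ 0.0005 -0.0007 -1.    ] y [ 0.1298 -0.9915  0.0008] yawy -82.54447557533548
to target world [ 0.0927  0.0462 -0.0816] tool [ 0.0816 -0.0338 -0.0979]
```

```bash
python3 -m handwheel '[[0.0854,[0,0,0],[0,0,0]],[0.0854,[0,0,0],[0,0,0]]]'; python3 st.py 0.468 -0.329 0.10
```

```text
t: 2.05
tool_pos: [0.3751, -0.3753, 0.2314]
tool_rot: [2.151, 0.146, -2.151]
contact_force: [0.4, -0.2, -0.3]
opening: 0.0854
t 2.05 p [ 0.3751 -0.3753  0.2314] F [ 0.4086 -0.2267 -0.3491] Tq [-0.0362  0.0031 -0.0503] open 0.0854 q [-0.9258 -0.1749  1.8305 -0.0004  1.486   0.509 ]
x [-0.0003 -0.0002 -1.    ] y [ 0.1356 -0.9908  0.0002] yawy -82.20400537339304
to target world [ 0.0929  0.0463 -0.1314] tool [ 0.1313 -0.0333 -0.0984]
```

```bash
python3 -m handwheel '[[0.0854,[0.020,-0.0083,-0.0246],[0,0,0]],[0.0854,[0.02,-0.0083,-0.0246],[0,0,0]],[0.0854,[0.02,-0.0083,-0.0246],[0,0,0]],[0.0854,[0.02,-0.0083,-0.0246],[0,0,0]],[0.0854,[0.01,0,0],[0,0,0]],[0.0854,[0,0,0],[0,0,0]]]'; python3 st.py 0.468 -0.329 0.022
python3 -c "
from h import *
save('top','g1',(390,150,540,330),3.2)
save('scene','g1s',(100,180,280,340),4)"
```

```text
t: 2.55
tool_pos: [0.4651, -0.3296, 0.1378]
tool_rot: [2.149, 0.148, -2.16]
contact_force: [-0.3, 0.7, -0.2]
opening: 0.0856
t 2.55 p [ 0.4651 -0.3296  0.1378] F [-0.2592  0.7112 -0.1707] Tq [0.0058 0.0282 0.0215] open 0.0856 q [-0.7466  0.0029  1.824  -0.0007  1.3209  0.6916]
x [-0.0051  0.0037 -1.    ] y [ 0.1323 -0.9912 -0.0044] yawy -82.3954808647428
to target world [ 0.0029  0.0006 -0.1158] tool [ 0.1158  0.0003 -0.0034]
```

View pics/g1.png

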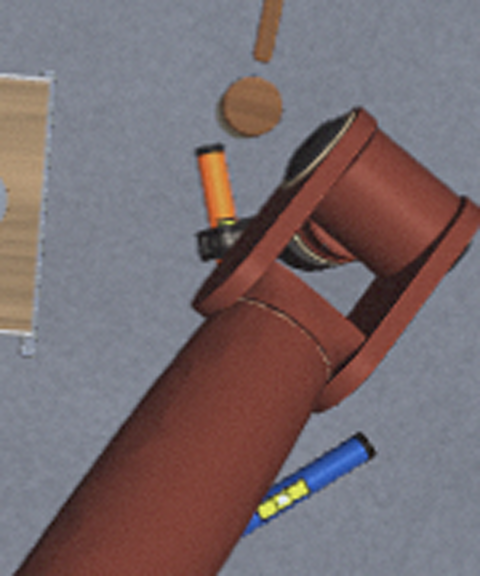

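View pics/g1s.png

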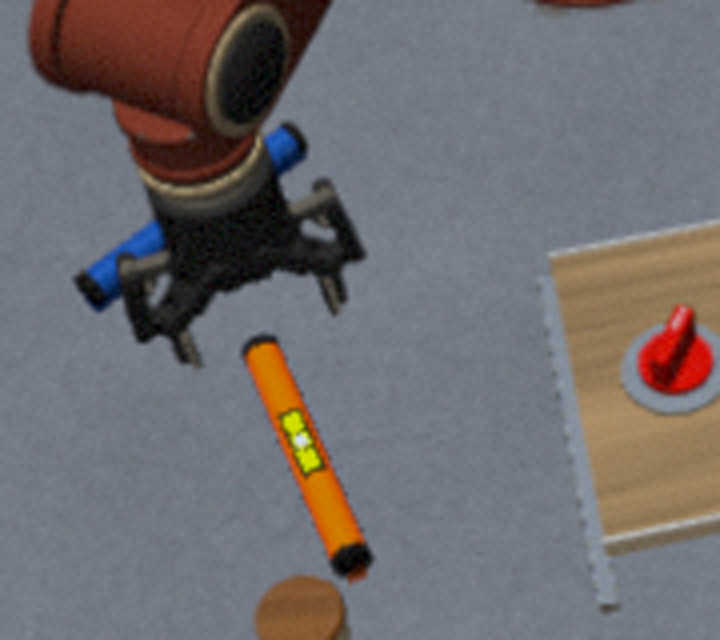

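```bash
python3 -m handwheel '[[0.0854,[0.025,0,-0.0034],[0,0.3,0]],[0.0854,[0.025,0,0],[0,0,0]],[0.0854,[0.025,0,0],[0,0,0]],[0.0854,[0.025,0,0],[0,0,0]],[0.0854,[0.025,0,0],[0,0,0]],[0.0854,[0.006,0,0],[0,0,0]],[0.0854,[0,0,0],[0,0,0]]]' 60; python3 st.py 0.468 -0.329 0.006
```

```text
t: 3.23
tool_pos: [0.4693, -0.3303, 0.0095]
tool_rot: [2.158, 0.143, -2.151]
contact_force: [1.1, -0.3, 0.2]
opening: 0.0857
t 3.23 p [ 0.4693 -0.3303  0.0095] F [ 1.0821 -0.3474  0.2315] Tq [-0.0081 -0.0045  0.0379] open 0.0857 q [-0.7447  0.1739  1.8819  0.0043  1.0851  0.6938]
x [ 0.0031  0.0023 -1.    ] y [ 0.1299 -0.9915 -0.0019] yawy -82.53457066998634
to target world [-0.0013  0.0013 -0.0035] tool [ 0.0035 -0.0014  0.0012]
```

```bash
python3 -m handwheel '[[0.0854,[0.003,-0.001,0],[0,0,0]],[0.02,[0,0,0],[0,0,0]],[0.02,[0,0,0],[0,0,0]],[0.02,[0,0,0],[0,0,0]],[0.02,[0,0,0],[0,0,0]],[0.02,[0,0,0],[0,0,0]],[0.02,[0,0,0],[0,0,0]],[0.02,[0,0,0],[0,0,0]],[0.02,[0,0,0],[0,0,0]]]' 100; python3 st.py 0.468 -0.329 0.006
```

```text
t: 3.98
tool_pos: [0.4714, -0.3296, 0.0085]
tool_rot: [2.159, 0.141, -2.146]
contact_force: [-1.5, -0.3, 5.9]
opening: 0.0235
t 3.98 p [ 0.4714 -0.3296  0.0085] F [-1.4656 -0.2525  5.9431] Tq [0.1098 0.243  0.0799] open 0.0235 q [-0.7414  0.1757  1.8817  0.0043  1.0793  0.6953]
x [ 0.0062 -0.0005 -1.    ] y [ 0.1317 -0.9913  0.0013] yawy -82.43498474085818
to target world [-0.0034  0.0006 -0.0025] tool [ 0.0025 -0.0011  0.0033]
```

```bash
python3 -m handwheel '[[0.02,[-0.01,0,0],[0,0,0]],[0.02,[-0.02,0,0],[0,0,0]],[0.02,[-0.03,0,0],[0,0,0]],[0.02,[-0.03,0,0],[0,0,0]],[0.02,[-0.03,0,0],[0,0,0]],[0.02,[-0.02,0,0],[0,0,0]],[0.02,[0,0,0],[0,0,0]]]'; python3 st.py
python3 -c "
from h import *
save('scene','g2s',(100,150,280,310),4)"
```

```text
t: 4.57
tool_pos: [0.4723, -0.331, 0.1531]
tool_rot: [2.163, 0.135, -2.137]
contact_force: [1.5, -0.6, -1.8]
opening: 0.0227
t 4.57 p [ 0.4723 -0.331   0.1531] F [ 1.4782 -0.6092 -1.8026] Tq [-0.0885 -0.0427  0.0082] open 0.0227 q [-0.7422 -0.0094  1.8094  0.0043  1.3288  0.6956]
x [ 0.0123 -0.0056 -0.9999] y [ 0.1315 -0.9913  0.0071] yawy -82.44121079634037
```

View pics/g2s.png

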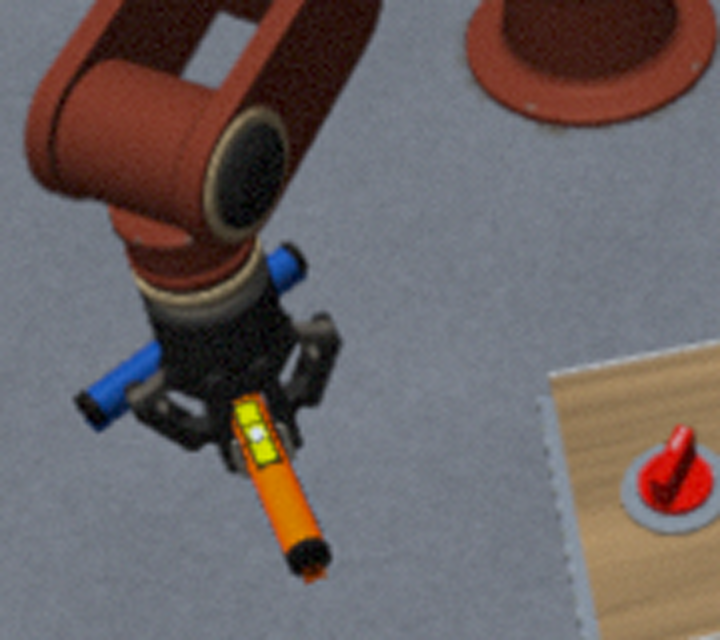

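```bash
cat > plan.py <<'E'
# python3 plan.py x y z yawy_deg tiltdeg nrows : works out rows (world target TCP, tool y yaw, tilt about tool y)
from h import *
import sys
np.set_printoptions(precision=4,suppress=True)
x,y,z,yaw,tilt=map(float,sys.argv[1:6]); n=int(sys.argv[6])
o=ctrl.get_obs(); T0=R.from_rotvec(o['tool_rot']); p0=o['tool_pos']
yv=np.array([np.cos(np.radians(yaw)),np.sin(np.radians(yaw)),0]); xv=np.array([0,0,-1.]); T1=R.from_matrix(np.c_[xv,yv,np.cross(xv,yv)])
T1=T1*R.from_rotvec([0,np.radians(tilt),0])
rv=(T0.inv()*T1).as_rotvec(); print('total turn deg tool axes',np.degrees(rv),'dist',np.linalg.norm(np.array([x,y,z])-p0))
d=(np.array([x,y,z])-p0)/n; T=T0
for i in range(n):
    s=T.inv().apply(d); print([round(float(v),4) for v in s],[round(float(v),2) for v in np.degrees(rv/n)]); T=T*R.from_rotvec(rv/n)
E
python3 plan.py 0.548 0.101 0.165 -6.5 0 16
```

```text
total turn deg tool axes [-75.9382  -0.2708  -0.5145] dist 0.43801806675984806
[-0.001, -0.0261, -0.0083] [-4.75, -0.02, -0.03]
[-0.001, -0.0253, -0.0104] [-4.75, -0.02, -0.03]
[-0.0009, -0.0243, -0.0125] [-4.75, -0.02, -0.03]
[-0.0009, -0.0232, -0.0145] [-4.75, -0.02, -0.03]
[-0.0009, -0.0219, -0.0163] [-4.75, -0.02, -0.03]
[-0.0009, -0.0205, -0.0181] [-4.75, -0.02, -0.03]
[-0.0009, -0.019, -0.0197] [-4.75, -0.02, -0.03]
[-0.0009, -0.0173, -0.0212] [-4.75, -0.02, -0.03]
[-0.0009, -0.0154, -0.0226] [-4.75, -0.02, -0.03]
[-0.0009, -0.0135, -0.0238] [-4.75, -0.02, -0.03]
[-0.0009, -0.0115, -0.0248] [-4.75, -0.02, -0.03]
[-0.0009, -0.0094, -0.0257] [-4.75, -0.02, -0.03]
[-0.0009, -0.0073, -0.0264] [-4.75, -0.02, -0.03]
[-0.0009, -0.005, -0.0269] [-4.75, -0.02, -0.03]
[-0.0009, -0.0028, -0.0272] [-4.75, -0.02, -0.03]
[-0.0009, -0.0005, -0.0274] [-4.75, -0.02, -0.03]
```

```bash
python3 -m handwheel '[[0.02,[-0.001,-0.026,-0.008],[-4.75,0,0]],[0.02,[-0.001,-0.025,-0.010],[-4.75,0,0]],[0.02,[-0.001,-0.024,-0.0125],[-4.75,0,0]],[0.02,[-0.001,-0.023,-0.0145],[-4.75,0,0]],[0.02,[-0.001,-0.022,-0.016],[-4.75,0,0]],[0.02,[-0.001,-0.0205,-0.018],[-4.75,0,0]],[0.02,[-0.001,-0.019,-0.020],[-4.75,0,0]],[0.02,[-0.001,-0.017,-0.021],[-4.75,0,0]],[0.02,[0,0,0],[0,0,0]]]'; python3 plan.py 0.548 0.101 0.165 -6.5 0 8
```

```text
t: 5.37
tool_pos: [0.5065, -0.1103, 0.1524]
tool_rot: [1.753, 0.746, -1.748]
contact_force: [0.4, -1.1, -3.2]
opening: 0.0229
total turn deg tool axes [-37.5735  -0.2766   0.0896] dist 0.21575777045827726
[-0.0014, -0.0146, -0.0226] [-4.7, -0.03, 0.01]
[-0.0015, -0.0127, -0.0237] [-4.7, -0.03, 0.01]
[-0.0015, -0.0108, -0.0247] [-4.7, -0.03, 0.01]
[-0.0015, -0.0087, -0.0255] [-4.7, -0.03, 0.01]
[-0.0015, -0.0066, -0.0261] [-4.7, -0.03, 0.01]
[-0.0015, -0.0044, -0.0266] [-4.7, -0.03, 0.01]
[-0.0015, -0.0022, -0.0268] [-4.7, -0.03, 0.01]
[-0.0016, -0.0, -0.0269] [-4.7, -0.03, 0.01]
```

```bash
python3 -m handwheel '[[0.02,[-0.002,-0.0145,-0.0225],[-4.7,0,0]],[0.02,[-0.002,-0.0125,-0.0235],[-4.7,0,0]],[0.02,[-0.002,-0.011,-0.0245],[-4.7,0,0]],[0.02,[-0.002,-0.0085,-0.0255],[-4.7,0,0]],[0.02,[-0.002,-0.0065,-0.026],[-4.7,0,0]],[0.02,[-0.001,-0.0045,-0.0265],[-4.7,0,0]],[0.02,[-0.001,-0.002,-0.027],[-4.7,0,0]],[0.02,[-0.001,0,-0.027],[-4.7,0,0]],[0.02,[0,0,0],[0,0,0]],[0.02,[0,0,0],[0,0,0]]]'; python3 plan.py 0.548 0.101 0.165 -6.5 0 1
python3 -c "
from h import *
save('top','g3',(260,150,420,270),5)
save('scene','g3s',(220,150,420,300),4)"; python3 st.py
```

```text
t: 6.2
tool_pos: [0.5495, 0.0962, 0.1663]
tool_rot: [1.296, 1.15, -1.295]
contact_force: [-0.1, -0.3, -2.0]
opening: 0.0227
total turn deg tool axes [-0.2868 -0.0092 -0.0397] dist 0.005210566876630404
[0.0013, -0.0021, -0.0046] [-0.29, -0.01, -0.04]
t 6.3 p [0.5498 0.0949 0.1669] F [-0.4553 -0.4677 -2.7343] Tq [-0.045  -0.0336 -0.0052] open 0.0228 q [ 0.0375 -0.0597  1.8344 -0.0001  1.3652  0.1582]
x [ 0.0018  0.     -1.    ] y [ 0.9927 -0.1204  0.0017] yawy -6.914424818916656
```

View pics/g3.png

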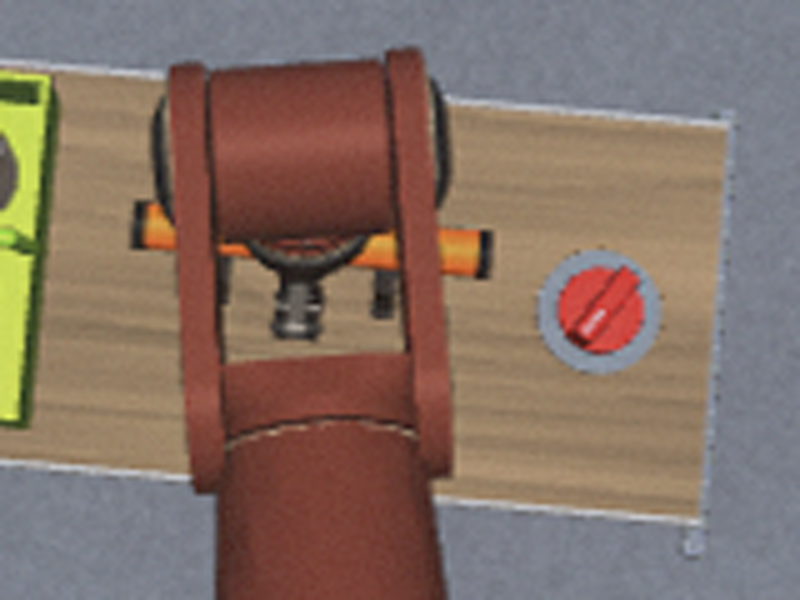

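View pics/g3s.png

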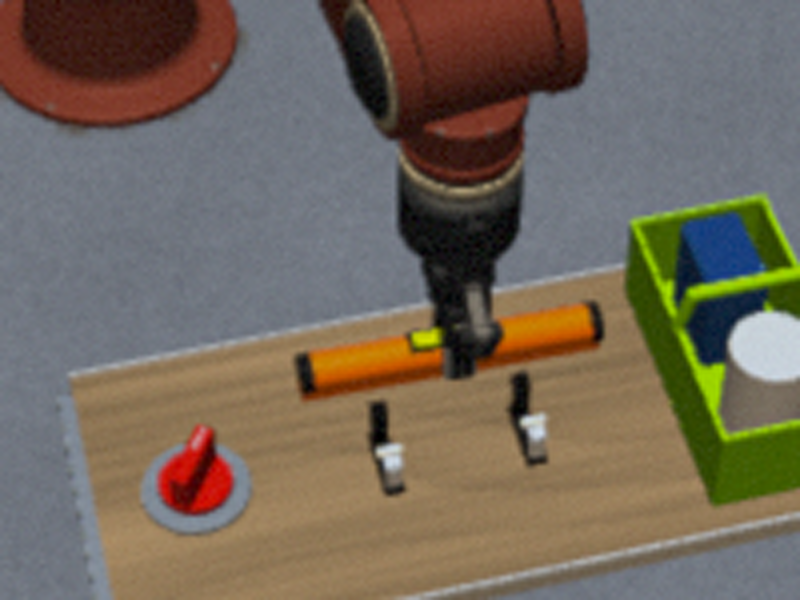

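```bash
python3 - <<'E'
from h import *
np.set_printoptions(precision=4,suppress=True)
im=ctrl.get_image('top'); a=im[185:215,280:365]; 
h=cv2.cvtColor(a,cv2.COLOR_RGB2HSV); m=(h[...,0]>6)&(h[...,0]<16)&(h[...,1]>200)&(h[...,2]>150)
ys,xs=np.nonzero(m); xs=xs+280; ys=ys+185
pts=[]
for c in sorted(set(xs)):
    r=ys[xs==c]
    if len(r)>=5: pts.append((c,(r.min()+r.max())/2,len(r)))
print(pts)
for p in pts: 
    if p[2]>=8: print(onz('top',p[:2],.1785))
print(onz('top',(286.5,194.3),.1785),onz('top',(357.8,200.3),.1785))
E
python3 -m handwheel '[[0.02,[0.01,-0.001,-0.003],[-0.3,0,0]],[0.02,[0.01,0,-0.002],[0,0,0]],[0.02,[0.01,0,0],[0,0,0]],[0.02,[0.01,0,0],[0,0,0]],[0.02,[0,0,0],[0,0,0]]]'; python3 st.py
python3 -c "
from h import *
save('top','g4',(270,170,370,230),8)
save('scene','g4s',(270,200,390,290),6.6)"; python3 st.py
```

```text
[]
[0.5602 0.1942 0.1785] [ 0.5378 -0.004   0.1785]
t: 6.77
tool_pos: [0.5484, 0.1003, 0.1251]
tool_rot: [1.293, 1.154, -1.294]
contact_force: [-0.2, -0.4, -3.0]
opening: 0.023
t 6.77 p [0.5484 0.1003 0.1251] F [-0.2171 -0.4224 -2.9633] Tq [0.0167 0.0403 0.0307] open 0.023 q [ 0.0472 -0.0171  1.8664  0.0004  1.2932  0.1618]
x [-0.0009  0.0003 -1.    ] y [ 0.9934 -0.1145 -0.0009] yawy -6.572493364766918
t 6.87 p [0.55   0.1005 0.1278] F [-0.019   0.1585 -2.1817] Tq [0.0005 0.0252 0.0541] open 0.0228 q [ 0.0474 -0.0189  1.8634  0.0004  1.294   0.1618]
x [ 0.0031  0.0005 -1.    ] y [ 0.9935 -0.1142  0.003 ] yawy -6.558781809078424
```

View pics/g4.png

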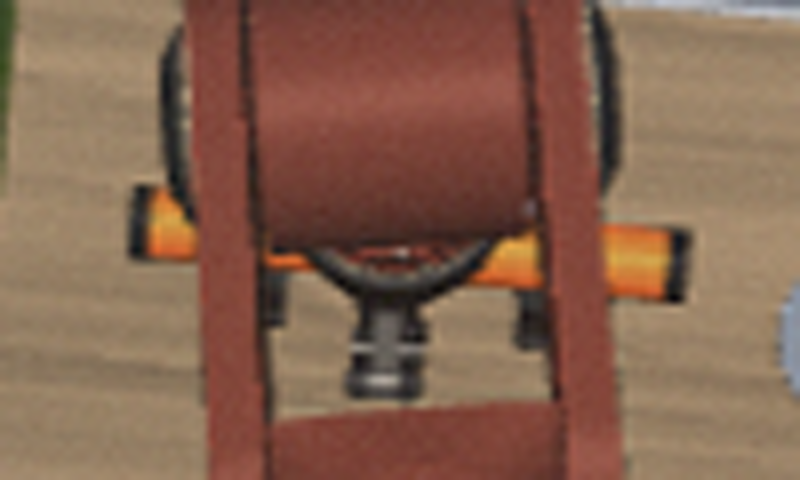

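View pics/g4s.png

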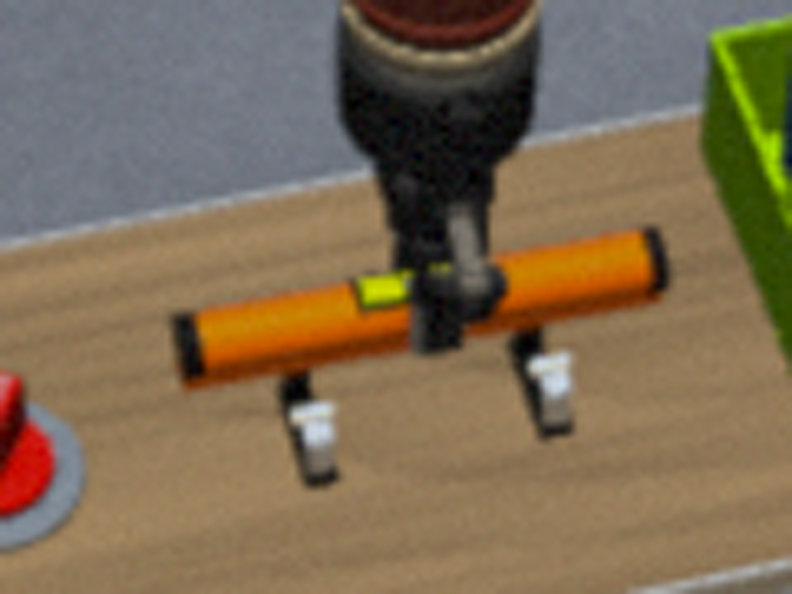

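```bash
python3 -m handwheel '[[0.02,[0.01,0,0],[0,0.6,0]],[0.02,[0.01,0,0],[0,0.6,0]],[0.02,[0.005,0,0],[0,0,0]],[0.02,[0,0,0],[0,0,0]],[0.02,[0,0,0],[0,0,0]]]' 120; python3 plan.py 0.549 0.1005 0.100 -6.5 1.2 1; python3 st.py
```

```text
t: 7.28
tool_pos: [0.5504, 0.1008, 0.1033]
tool_rot: [1.312, 1.165, -1.279]
contact_force: [-0.2, -0.6, -3.7]
opening: 0.022
total turn deg tool axes [-0.0523 -0.0603 -0.2175] dist 0.0035453343196597637
[0.0032, -0.0013, 0.0005] [-0.05, -0.06, -0.22]
t 7.28 p [0.5504 0.1008 0.1033] F [-0.2272 -0.6296 -3.6729] Tq [ 0.0006 -0.026  -0.0261] open 0.022 q [0.0374 0.0057 1.8833 0.0223 1.2456 0.1447]
x [ 0.0063  0.0214 -0.9998] y [ 0.9935 -0.1142  0.0038] yawy -6.556949479860719
```

```bash
python3 -m handwheel '[[0.02,[0.004,-0.001,0],[0,0,-0.2]],[0.02,[0.004,0,0],[0,0,0]],[0.02,[0,0,0],[0,0,0]]]'; python3 st.py
python3 -c "
from h import *
save('scene','g5s',(270,200,390,290),6.6)"
```

```text
t: 7.53
tool_pos: [0.5498, 0.1013, 0.0962]
tool_rot: [1.31, 1.168, -1.28]
contact_force: [-1.2, -0.9, 0.7]
opening: 0.0223
t 7.53 p [0.5498 0.1013 0.0962] F [-1.247  -0.872   0.6704] Tq [0.0367 0.2821 0.1189] open 0.0223 q [0.0381 0.0148 1.887  0.0232 1.2356 0.1445]
x [ 0.0035  0.022  -0.9998] y [ 0.9935 -0.1138  0.001 ] yawy -6.53219414061597
```

View pics/g5s.png

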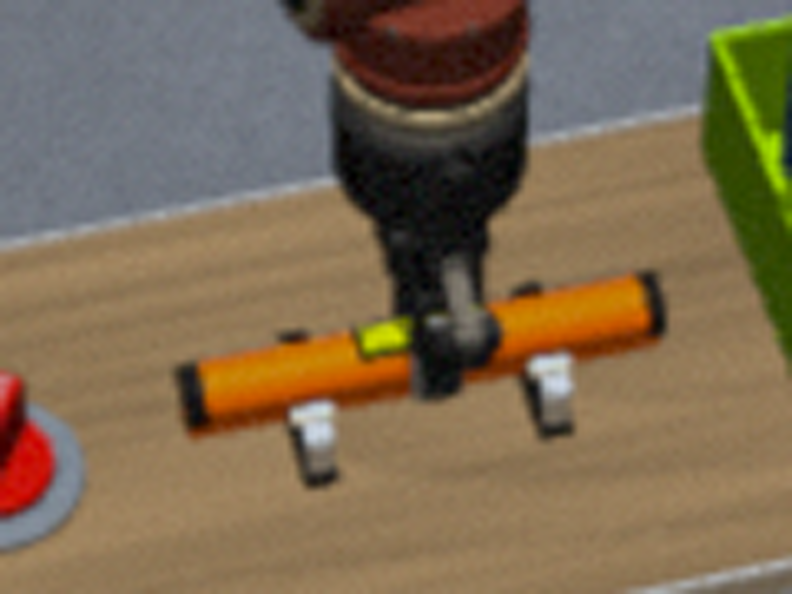

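The level now sits between the tines behind it and the noses in front, and contact has just begun. I'll push down.

```bash
python3 -m handwheel '[[0.02,[0.004,0,0],[0,0,0]],[0.02,[0.004,0,0],[0,0,0]],[0.02,[0,0,0],[0,0,0]]]'; python3 st.py;  python3 -m handwheel '[[0.02,[0.004,0,0],[0,0,0]],[0.02,[0,0,0],[0,0,0]]]'; python3 st.py
```

```text
t: 7.83
tool_pos: [0.5492, 0.1017, 0.0886]
tool_rot: [1.31, 1.169, -1.282]
contact_force: [-5.8, 1.0, 0.9]
opening: 0.0221
t 7.83 p [0.5492 0.1017 0.0886] F [-5.7752  0.9577  0.9476] Tq [0.1105 0.965  0.0924] open 0.0221 q [0.0386 0.0241 1.8915 0.0237 1.2233 0.1445]
x [ 0.0018  0.0224 -0.9997] y [ 0.9935 -0.1137 -0.0007] yawy -6.530374120554859
t: 8.0
tool_pos: [0.5481, 0.1017, 0.0828]
tool_rot: [1.309, 1.171, -1.283]
contact_force: [-4.2, 0.8, -1.0]
opening: 0.0227
t 8.0 p [0.5481 0.1017 0.0828] F [-4.1524  0.7581 -0.9689] Tq [0.1346 0.7314 0.0439] open 0.0227 q [0.0388 0.0305 1.8957 0.0237 1.2149 0.1445]
x [-0.0002  0.0222 -0.9998] y [ 0.9935 -0.1137 -0.0028] yawy -6.528284035040791
```

```bash
python3 -m handwheel '[[0.02,[0.003,0,0],[0,0,0]],[0.02,[0.001,0,0],[0,0,0]],[0.02,[0,0,0],[0,0,0]]]'; python3 st.py;  python3 -m handwheel '[[0.02,[0.002,0,0],[0,0,0]],[0.02,[0.001,0,0],[0,0,0]],[0.02,[0,0,0],[0,0,0]]]'; python3 st.py
python3 -c "
from h import *
save('scene','g6s',(270,200,390,290),6.6)"
```

```text
t: 8.25
tool_pos: [0.5489, 0.1016, 0.0788]
tool_rot: [1.31, 1.169, -1.282]
contact_force: [-3.8, 0.4, -4.8]
opening: 0.0228
t 8.25 p [0.5489 0.1016 0.0788] F [-3.7937  0.4034 -4.849 ] Tq [ 0.0488  0.4719 -0.0077] open 0.0228 q [0.0387 0.0362 1.8974 0.0234 1.2056 0.1445]
x [ 0.0016  0.0219 -0.9998] y [ 0.9935 -0.1138 -0.0009] yawy -6.536964847253954
t: 8.5
tool_pos: [0.5497, 0.1016, 0.0765]
tool_rot: [1.311, 1.168, -1.281]
contact_force: [-2.9, 0.8, -5.2]
opening: 0.0221
t 8.5 p [0.5497 0.1016 0.0765] F [-2.9227  0.8192 -5.1978] Tq [ 0.0382  0.4699 -0.0334] open 0.0221 q [0.0386 0.04   1.8978 0.0233 1.1996 0.1445]
x [ 0.0035  0.0218 -0.9998] y [ 0.9935 -0.114   0.001 ] yawy -6.546864154848499
```

View pics/g6s.png

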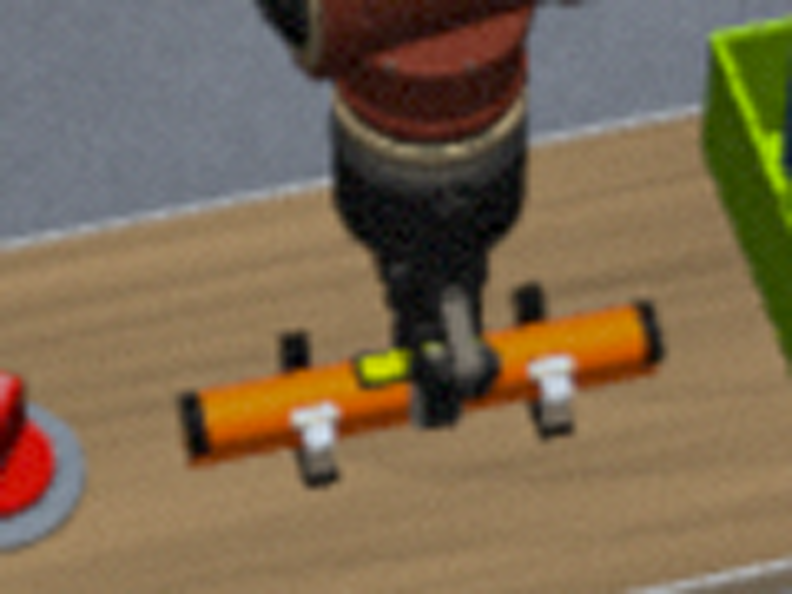

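```bash
python3 -m handwheel '[[0.02,[0.002,-0.001,0],[0,0,0]],[0.02,[0.001,0,0],[0,0,0]],[0.02,[0,0,0],[0,0,0]]]'; python3 st.py;  python3 -m handwheel '[[0.02,[0.0015,0,0],[0,0,0]],[0.02,[0,0,0],[0,0,0]]]'; python3 st.py
```

```text
t: 8.8
tool_pos: [0.5496, 0.1017, 0.0752]
tool_rot: [1.311, 1.166, -1.279]
contact_force: [-4.5, -0.3, 2.4]
opening: 0.0223
t 8.8 p [0.5496 0.1017 0.0752] F [-4.5345 -0.2918  2.4236] Tq [-0.0217  0.8374  0.0126] open 0.0223 q [0.039  0.0404 1.8998 0.0232 1.1955 0.1447]
x [ 0.0051  0.0218 -0.9997] y [ 0.9935 -0.1139  0.0026] yawy -6.542106958962669
t: 8.97
tool_pos: [0.5497, 0.1017, 0.0751]
tool_rot: [1.311, 1.167, -1.28]
contact_force: [-8.4, -0.4, 11.1]
opening: 0.0222
t 8.97 p [0.5497 0.1017 0.0751] F [-8.3666 -0.3877 11.1114] Tq [-0.0597  1.6344 -0.0142] open 0.0222 q [0.039  0.0412 1.8992 0.023  1.196  0.1447]
x [ 0.0045  0.0216 -0.9998] y [ 0.9935 -0.1138  0.002 ] yawy -6.534650425256121
```

```bash
python3 -m handwheel '[[0.02,[0.0015,0,0],[0,0,0]],[0.02,[0,0,0],[0,0,0]],[0.02,[0,0,0],[0,0,0]],[0.02,[0,0,0],[0,0,0]]]'; python3 st.py
python3 -c "
from h import *
save('scene','g7s',(270,200,390,290),6.6)"
```

```text
t: 9.3
tool_pos: [0.5497, 0.1017, 0.075]
tool_rot: [1.31, 1.167, -1.28]
contact_force: [-13.4, -1.6, 18.3]
opening: 0.0224
t 9.3 p [0.5497 0.1017 0.075 ] F [-13.4045  -1.5898  18.2612] Tq [-0.1566  2.3826  0.0213] open 0.0224 q [0.0391 0.0417 1.8988 0.0229 1.1963 0.1447]
x [ 0.0041  0.0215 -0.9998] y [ 0.9935 -0.1137  0.0016] yawy -6.5268584099402345
```

View pics/g7s.png

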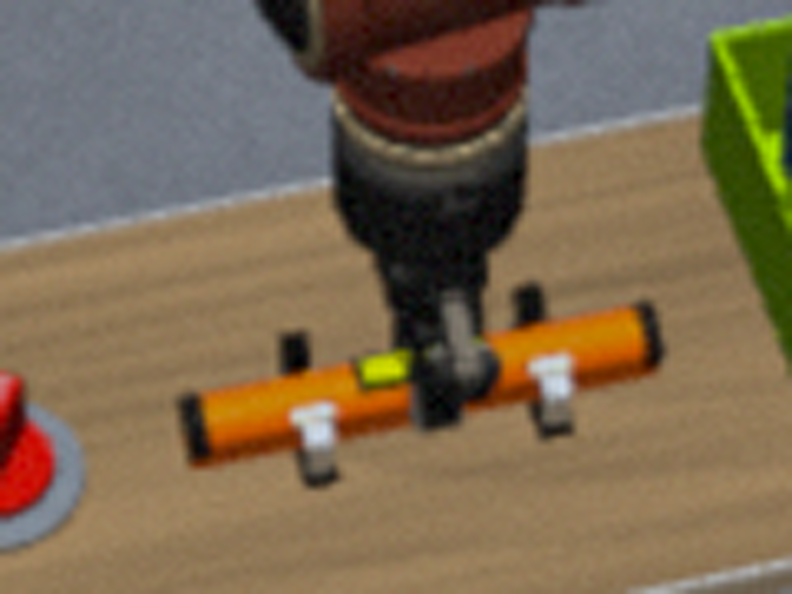

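```bash
python3 -m handwheel '[[0.05,[0,0,0],[0,0,0]],[0.05,[0,0,0],[0,0,0]],[0.05,[0,0,0],[0,0,0]],[0.0854,[0,0,0],[0,0,0]],[0.0854,[0,0,0],[0,0,0]],[0.0854,[0,0,0],[0,0,0]],[0.0854,[-0.02,0,0],[0,0,0]],[0.0854,[-0.04,0,0],[0,-1.2,0]],[0.0854,[-0.04,0,0],[0,0,0]],[0.0854,[-0.01,0,0],[0,0,0]]]' 60; python3 st.py
python3 -c "
from h import *
save('scene','g8s',(230,200,390,300),5)"
```

```text
t: 10.18
tool_pos: [0.5523, 0.1008, 0.1886]
tool_rot: [1.3, 1.145, -1.282]
contact_force: [0.5, 0.7, 1.7]
opening: 0.0857
t 10.18 p [0.5523 0.1008 0.1886] F [0.515  0.7162 1.7207] Tq [-0.029  -0.0536 -0.0099] open 0.0857 q [ 0.0475 -0.0774  1.8141  0.001   1.3918  0.1612]
x [ 0.0131  0.0016 -0.9999] y [ 0.9934 -0.1137  0.0129] yawy -6.529433223076785
```

View pics/g8s.png

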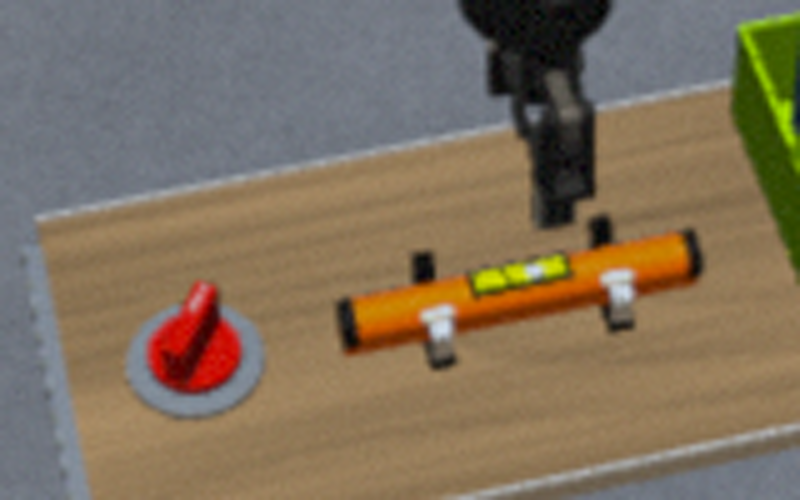

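Run:
```python
from h import *
np.set_printoptions(precision=4,suppress=True)
a=ctrl.get_image('top')[192:232,358:402]; b=ctrl.get_image('scene')[245:290,248:292]
A=cv2.resize(a,None,fx=9,fy=9,interpolation=cv2.INTER_CUBIC);B=cv2.resize(b,None,fx=9,fy=9,interpolation=cv2.INTER_CUBIC)
c=np.zeros((410,800,3),np.uint8);c[:360,:396]=A;c[:405,400:796]=B
cv2.imwrite('pics/k1.png',c[:,:,::-1])
for n in('top','scene'):
    r=ctrl.tip_of('foot_grip',n);print(n,[(np.round(x['centre'],1),round(x['score'],2)) for x in r[:3]])
```

```text
top [(array([209.1, 377.7]), 0.75)]
scene [(array([262.1, 267.1]), 0.76), (array([258., 335.]), 0.56)]
```

View pics/k1.png

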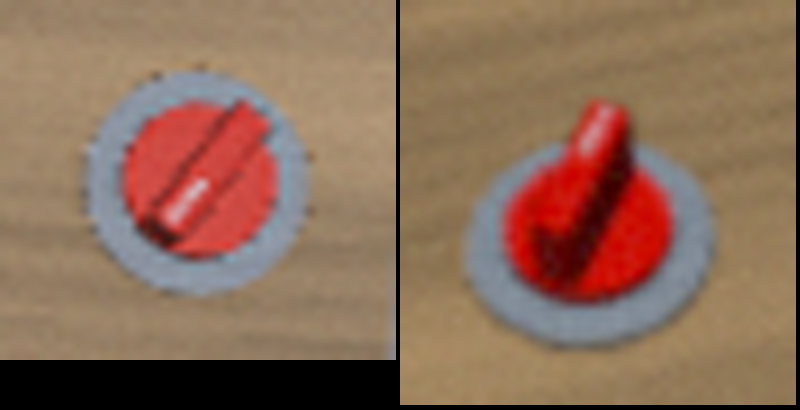

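Run:
```python
from h import *
np.set_printoptions(precision=4,suppress=True)
f=lambda x,y:(x/9-.5+358,y/9-.5+192)
print(tri({'top':np.array(f(212,167)),'scene':np.array((267.2,263.6))}))
for z in (.095,.100,.105):
    e=[onz('top',f(170,223),z),onz('top',f(254,111),z)];m=(e[0]+e[1])/2;d=e[1]-e[0]
    print(z,m,np.linalg.norm(d),np.degrees(np.arctan2(d[1],d[0])))
l=onz('top',f(238,100),.1)-onz('top',f(153,213),.1);r=onz('top',f(270,122),.1)-onz('top',f(185,235),.1)
print(np.degrees(np.arctan2(l[1],l[0])),np.degrees(np.arctan2(r[1],r[0])))
# disc centre z~0.066
print(onz('top',f(198,181),.066), onz('scene',((588-400)/9-.5+248,228/9-.5+245),.066), onz('top',f(197,183),.06))
e=[onz('scene',((x-400)/9-.5+248,y/9-.5+245),.1) for x,y in((552,237),(606,107))];d=e[1]-e[0];print(np.linalg.norm(d),np.degrees(np.arctan2(d[1],d[0])),(e[0]+e[1])/2)
```

```text
(array([ 0.5176, -0.0778,  0.1007]), {'top': array([0.4, 0.1]), 'scene': array([0.5, 0. ])})
0.095 [ 0.5187 -0.0772  0.095 ] 0.046200681530343485 -38.513668074490276
0.1 [ 0.5181 -0.0766  0.1   ] 0.046040034490701154 -38.51366807449037
0.105 [ 0.5175 -0.0761  0.105 ] 0.04587938745105886 -38.51366807449032
-38.58076991983789 -38.60695609173436
[ 0.5176 -0.0757  0.066 ] [ 0.513  -0.0768  0.066 ] [ 0.5176 -0.076   0.06  ]
0.049780092797364034 144.56846032781672 [ 0.5167 -0.0783  0.1   ]
```

```bash
python3 plan.py 0.518 -0.077 0.15 51.5 0 9
```

```text
total turn deg tool axes [-58.0429  -0.0772   0.0328] dist 0.18223961884876402
[0.0032, -0.001, 0.02] [-6.45, -0.01, 0.0]
[0.0032, -0.0033, 0.0197] [-6.45, -0.01, 0.0]
[0.0032, -0.0055, 0.0192] [-6.45, -0.01, 0.0]
[0.0032, -0.0076, 0.0185] [-6.45, -0.01, 0.0]
[0.0032, -0.0096, 0.0175] [-6.45, -0.01, 0.0]
[0.0032, -0.0115, 0.0163] [-6.45, -0.01, 0.0]
[0.0032, -0.0133, 0.0149] [-6.45, -0.01, 0.0]
[0.0032, -0.0149, 0.0133] [-6.45, -0.01, 0.0]
[0.0032, -0.0163, 0.0116] [-6.45, -0.01, 0.0]
```

```bash
python3 -m handwheel '[[0.06,[0.002,-0.001,0.020],[-6.45,0,0]],[0.06,[0.003,-0.003,0.0195],[-6.45,0,0]],[0.06,[0.003,-0.0055,0.019],[-6.45,0,0]],[0.06,[0.003,-0.0075,0.0185],[-6.45,0,0]],[0.06,[0.003,-0.0095,0.0175],[-6.45,0,0]],[0.06,[0.003,-0.0115,0.0165],[-6.45,0,0]],[0.06,[0.003,-0.0135,0.015],[-6.45,0,0]],[0.06,[0.003,-0.015,0.0135],[-6.45,0,0]],[0.06,[0.003,-0.0165,0.0115],[-6.45,0,0]],[0.06,[0,0,0],[0,0,0]]]'; python3 plan.py 0.518 -0.077 0.120 51.5 0 1
python3 -c "
from h import *
save('top','k2',(330,170,430,250),7)
save('scene','k2s',(220,200,340,300),5)"
```

```text
t: 11.27
tool_pos: [0.5169, -0.0791, 0.1513]
tool_rot: [0.526, 1.51, -0.526]
contact_force: [-0.2, 0.5, 0.3]
opening: 0.0601
total turn deg tool axes [-0.0073 -0.2296  0.0729] dist 0.031418744885987775
[0.0313, 0.0024, -0.0003] [-0.01, -0.23, 0.07]
```

View pics/k2s.png

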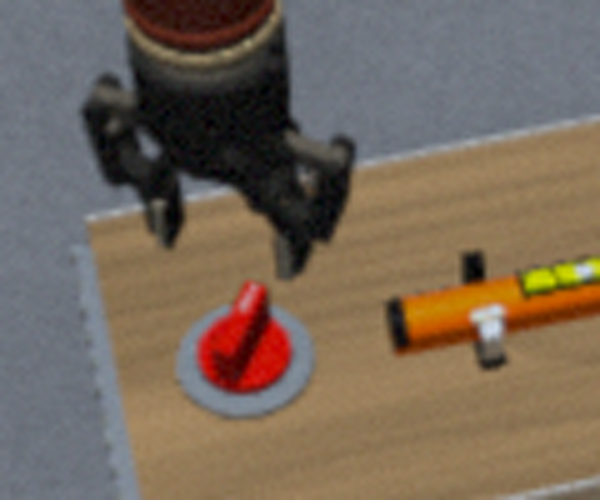

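```bash
python3 -m handwheel '[[0.06,[0.015,0.0024,0],[0,-0.2,0]],[0.06,[0.015,0,0],[0,0,0]],[0.06,[0.015,0,0],[0,0,0]],[0.06,[0.015,0,0],[0,0,0]],[0.06,[0.012,0,0],[0,0,0]],[0.06,[0,0,0],[0,0,0]]]'; python3 plan.py 0.518 -0.077 0.078 51.5 0 1;python3 st.py
python3 -c "
from h import *
save('scene','k3s',(220,200,340,300),5)"
```

```text
t: 11.87
tool_pos: [0.5186, -0.0736, 0.0791]
tool_rot: [0.526, 1.508, -0.526]
contact_force: [0.4, -0.9, -1.7]
opening: 0.0596
total turn deg tool axes [ 0.0131 -0.1175  0.0194] dist 0.003593196192191507
[0.0011, -0.003, 0.0017] [0.01, -0.12, 0.02]
t 11.87 p [ 0.5186 -0.0736  0.0791] F [ 0.4321 -0.8877 -1.6537] Tq [0.0135 0.0235 0.0105] open 0.0596 q [-0.2834 -0.0409  1.9737  0.0005  1.2108 -1.1827]
x [-0.0018  0.001  -1.    ] y [ 0.6223  0.7828 -0.0003] yawy 51.51311826343591
```

View pics/k3s.png

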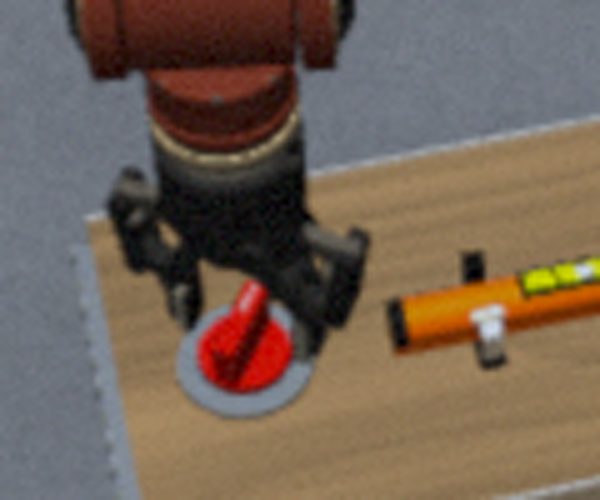

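Straddling the knob's grip bar. I'll shift 2–3 mm and close.

```bash
python3 -m handwheel '[[0.06,[0,-0.0025,0.0015],[0,0,0]],[0.03,[0,0,0],[0,0,0]],[0.03,[0,0,0],[0,0,0]],[0.03,[0,0,0],[0,0,0]],[0.005,[0,0,0],[0,0,0]],[0.005,[0,0,0],[0,0,0]],[0.005,[0,0,0],[0,0,0]],[0.005,[0,0,0],[0,0,0]]]' 60; python3 st.py
python3 -c "
from h import *
save('scene','k4s',(220,200,340,300),5)"
```

```text
t: 12.58
tool_pos: [0.5203, -0.0793, 0.0836]
tool_rot: [0.524, 1.502, -0.527]
contact_force: [-4.0, -4.0, 4.1]
opening: 0.0126
t 12.58 p [ 0.5203 -0.0793  0.0836] F [-4.0471 -3.962   4.0643] Tq [-0.386   0.5116 -0.093 ] open 0.0126 q [-0.2915 -0.0451  1.9692 -0.0024  1.2132 -1.1893]
x [ 0.0035 -0.0034 -1.    ] y [ 0.6227  0.7825 -0.0005] yawy 51.48716232957586
```

View pics/k4s.png

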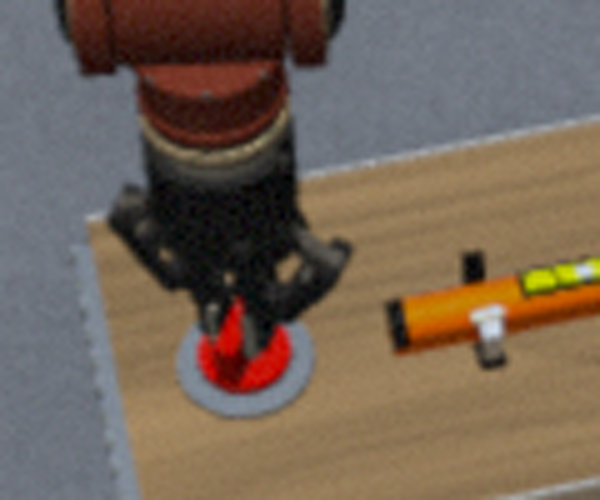

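```bash
python3 -m handwheel '[[0.005,[-0.002,-0.001,-0.002],[3,0,0]],[0.005,[-0.001,0,-0.001],[6,0,0]],[0.005,[-0.001,0,0],[6,0,0]],[0.005,[-0.001,0,0],[6,0,0]],[0.005,[0,0,0],[0,0,0]]]' 80; python3 st.py
python3 -c "
from h import *
save('scene','k5s',(220,200,380,300),5)"
```

```text
t: 13.05
tool_pos: [0.5192, -0.0796, 0.0873]
tool_rot: [0.809, 1.402, -0.811]
contact_force: [8.1, -10.4, -11.9]
opening: 0.0119
t 13.05 p [ 0.5192 -0.0796  0.0873] F [  8.077  -10.4247 -11.8942] Tq [-1.6574 -1.4296 -0.3352] open 0.0119 q [-0.2918 -0.0571  1.974  -0.0042  1.2132 -0.8186]
x [ 0.0098 -0.007  -0.9999] y [0.8636 0.5041 0.0049] yawy 30.27020882713796
```

View pics/k5s.png

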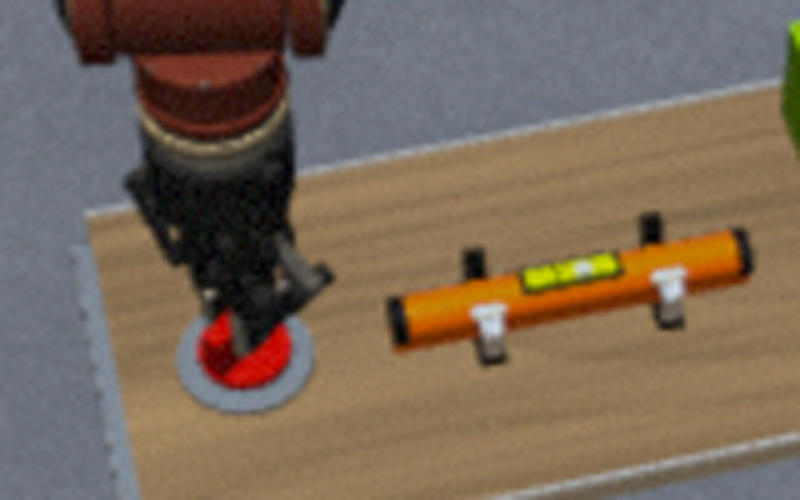

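```bash
python3 -m handwheel '[[0.005,[0.001,0,0.003],[6,0,0]],[0.005,[0,0,0],[6,0,0]],[0.005,[-0.001,0,0],[6,0,0]],[0.005,[-0.001,0,0],[6,0,0]],[0.005,[0,0,0],[0,0,0]],[0.005,[0,0,0],[0,0,0]]]'; python3 st.py
cat > bub.py <<'E'
from h import *
import sys
im=ctrl.get_image('scene'); b=(310,235,365,270); a=im[b[1]:b[3],b[0]:b[2]]
h=cv2.cvtColor(a,cv2.COLOR_RGB2HSV).astype(int)
yel=(h[...,0]>22)&(h[...,0]<42)&(h[...,1]>130)&(h[...,2]>110)
# fill: convex hull of yellow
n,l,s,c=cv2.connectedComponentsWithStats(yel.astype(np.uint8)); ys,xs=np.nonzero(yel)
hull=cv2.convexHull(np.c_[xs,ys].astype(np.int32)); m=np.zeros(yel.shape,np.uint8); cv2.fillConvexPoly(m,hull,1)
d=np.array([1.,-.18]); d/=np.linalg.norm(d)
hy,hx=np.nonzero(m); sv=np.c_[hx,hy]@d
w=np.clip(150-h[...,1],0,None)*m*(h[...,2]>150); Y,X=np.indices(w.shape); sb=((X*d[0]+Y*d[1])*w).sum()/w.sum()
lo,hi=sv.min()-.5,sv.max()+.5
print('vial px',lo,hi,hi-lo,'bubble',sb,'offset mm (right=+y)',(sb-(lo+hi)/2)/(hi-lo)*50)
cv2.imwrite(f'pics/{sys.argv[1]}.png',cv2.resize(a,None,fx=14,fy=14,interpolation=cv2.INTER_CUBIC)[:,:,::-1])
E
python3 bub.py b1
```

```text
t: 13.6
tool_pos: [0.5184, -0.0799, 0.0907]
tool_rot: [1.124, 1.258, -1.125]
contact_force: [-7.4, 1.1, 11.7]
opening: 0.0122
t 13.6 p [ 0.5184 -0.0799  0.0907] F [-7.395   1.1316 11.7369] Tq [-0.1149  1.5291 -0.128 ] open 0.0122 q [-0.2941 -0.0573  1.9678 -0.0014  1.2292 -0.4071]
x [ 0.0014 -0.0018 -1.    ] y [0.9936 0.1133 0.0012] yawy 6.502747913626221
vial px 10.542536894984861 30.143601718087705 19.601064823102845 bubble 21.44076466746796 offset mm (right=+y) 2.8000911451450223
```

View pics/b1.png

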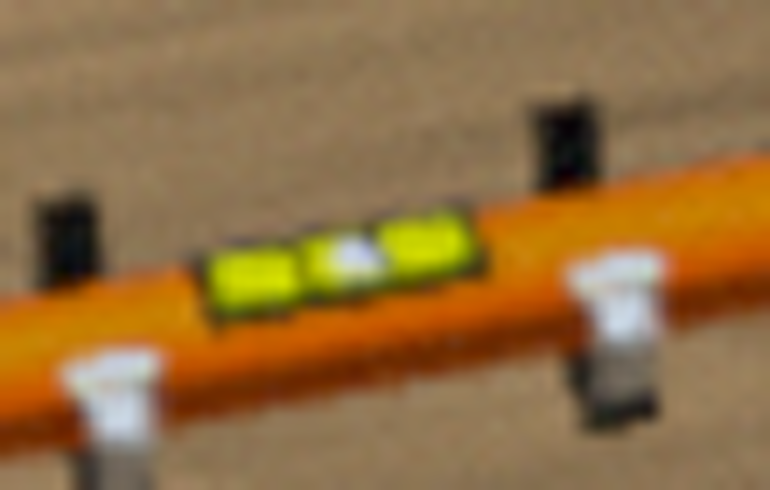

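```bash
python3 -m handwheel '[[0.005,[-0.002,0,0],[0,0,0]],[0.005,[0,0,0],[0,0,0]],[0.005,[0,0,0],[0,0,0]],[0.005,[0,0,0],[0,0,0]],[0.005,[0,0,0],[0,0,0]],[0.005,[0,0,0],[0,0,0]]]' | tail -2; python3 st.py; python3 bub.py b2
```

```text
contact_force: [-5.4, -1.6, 3.0]
opening: 0.0123
t 14.15 p [ 0.5183 -0.0798  0.0908] F [-5.397  -1.5666  3.0408] Tq [-0.421   1.0676  0.005 ] open 0.0123 q [-0.2943 -0.0579  1.9683 -0.001   1.2288 -0.4075]
x [ 0.002  -0.0016 -1.    ] y [0.9936 0.1133 0.0018] yawy 6.5074317750740756
vial px 10.542536894984861 30.143601718087705 19.601064823102845 bubble 20.828767368827247 offset mm (right=+y) 1.2389583593399867
```

View pics/b2.png

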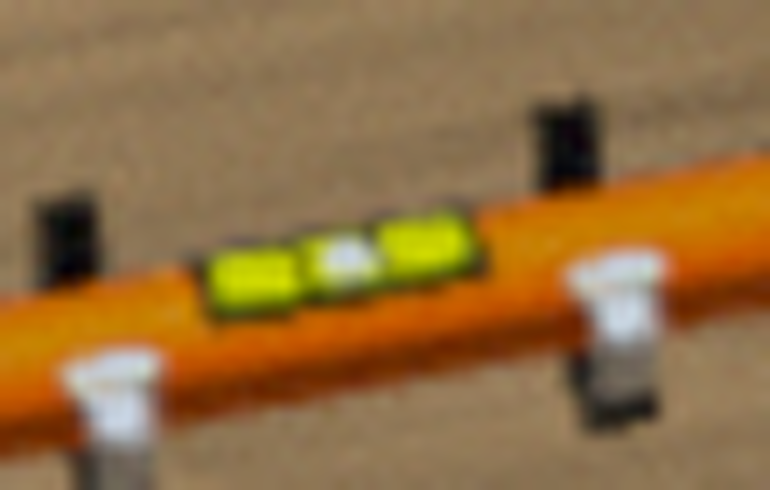

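```bash
python3 -m handwheel '[[0.005,[-0.001,0,0],[5,0,0]],[0.005,[-0.001,0,0],[5,0,0]],[0.005,[0,0,0],[0,0,0]],[0.005,[0,0,0],[0,0,0]],[0.005,[0,0,0],[0,0,0]],[0.005,[0,0,0],[0,0,0]],[0.005,[0,0,0],[0,0,0]],[0.005,[0,0,0],[0,0,0]],[0.005,[0,0,0],[0,0,0]]]' | tail -2; python3 st.py; python3 bub.py b3
```

```text
contact_force: [-6.3, -1.1, 3.0]
opening: 0.0121
t 14.95 p [ 0.5178 -0.0797  0.0924] F [-6.2844 -1.0501  2.9646] Tq [-0.454   1.2114 -0.193 ] open 0.0121 q [-0.2942 -0.0604  1.9677 -0.001   1.2332 -0.2327]
x [ 0.0007 -0.0012 -1.    ] y [ 0.9981 -0.0612  0.0008] yawy -3.508579083147883
vial px 10.719689893300128 30.143601718087705 19.423911824787577 bubble 20.68747685343672 offset mm (right=+y) 0.6585466667335432
```

View pics/b3.png

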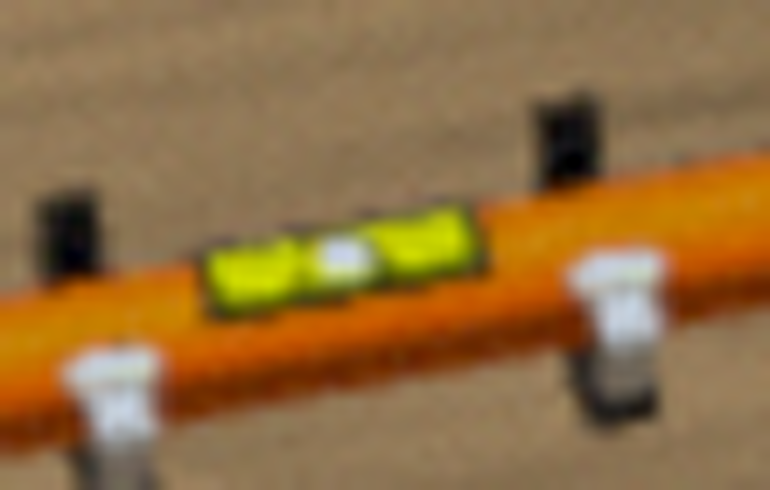

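```bash
python3 -m handwheel '[[0.05,[0,0,0],[0,0,0]],[0.05,[0,0,0],[0,0,0]],[0.05,[0,0,0],[0,0,0]],[0.06,[0,0,0],[0,0,0]],[0.06,[-0.015,0,0],[0,0,0]],[0.06,[-0.03,0,0],[0,0,0]],[0.06,[-0.03,0,0],[0,0,0]],[0.06,[-0.02,0,0],[0,0,0]],[0.06,[0,0,0],[0,0,0]]]'; python3 bub.py b4; python3 -c "
from h import *
save('top','b4t',(290,170,400,240),7)"; python3 plan.py 0.549 0.1 0.16 -6.5 0 7
```

```text
t: 15.75
tool_pos: [0.5221, -0.0803, 0.1941]
tool_rot: [1.258, 1.166, -1.244]
contact_force: [1.2, 0.2, 0.4]
opening: 0.0598
vial px 10.719689893300128 30.950632043746133 20.230942150446005 bubble 20.667352934196668 offset mm (right=+y) -0.4147311407411718
total turn deg tool axes [ 3.0139  0.059  -0.4172] dist 0.18424212386460007
[0.0041, 0.0026, -0.0259] [0.43, 0.01, -0.06]
[0.0041, 0.0024, -0.0259] [0.43, 0.01, -0.06]
[0.0041, 0.0022, -0.0259] [0.43, 0.01, -0.06]
[0.0041, 0.0021, -0.0259] [0.43, 0.01, -0.06]
[0.0041, 0.0019, -0.0259] [0.43, 0.01, -0.06]
[0.0041, 0.0017, -0.0259] [0.43, 0.01, -0.06]
[0.0041, 0.0015, -0.026] [0.43, 0.01, -0.06]
```

View pics/b4.png

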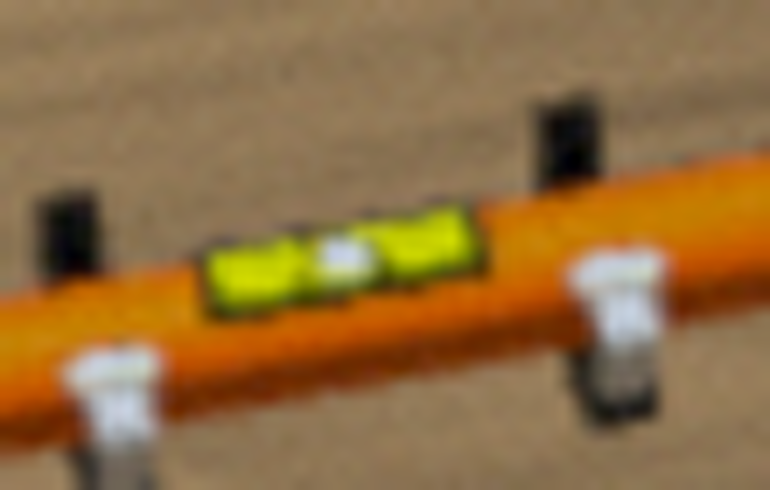

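View pics/b4t.png

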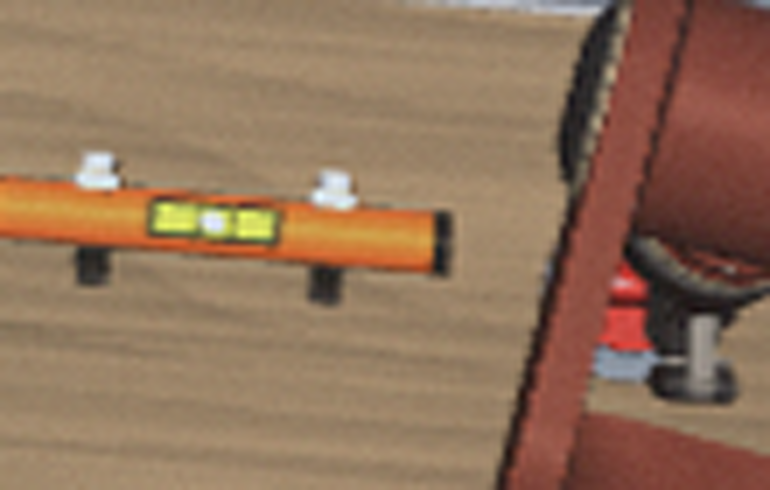

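The bubble is centred in both views: bubble 344 against vial 203–485 in the scene crop, and bubble 213 against vial 148–280 in the top crop. The level is seated. Next I'll press on top with the fingers shut.

```bash
python3 -m handwheel '[[0.0,[0.004,0.0025,-0.026],[0.43,0,0]],[0.0,[0.004,0.0025,-0.026],[0.43,0,0]],[0.0,[0.004,0.002,-0.026],[0.43,0,0]],[0.0,[0.004,0.002,-0.026],[0.43,0,0]],[0.0,[0.004,0.002,-0.026],[0.43,0,0]],[0.0,[0.004,0.0015,-0.026],[0.43,0,0]],[0.0,[0.004,0.0015,-0.026],[0.43,0,-0.4]],[0,[0,0,0],[0,0,0]],[0,[0,0,0],[0,0,0]]]' 60; python3 plan.py 0.549 0.1 0.125 -6.5 0 1; python3 st.py
```

```text
t: 16.6
tool_pos: [0.5466, 0.1016, 0.1571]
tool_rot: [1.287, 1.159, -1.296]
contact_force: [-1.2, 0.5, 0.5]
opening: -0.0002
total turn deg tool axes [0.1367 0.0855 0.3717] dist 0.03226358555522013
[0.0321, 0.0028, 0.0013] [0.14, 0.09, 0.37]
t 16.6 p [0.5466 0.1016 0.1571] F [-1.1529  0.4939  0.5482] Tq [0.0304 0.0192 0.0361] open -0.0002 q [ 0.0502 -0.0496  1.8417 -0.0004  1.3561  0.1613]
x [-0.0066 -0.0008 -1.    ] y [ 0.9938 -0.1108 -0.0065] yawy -6.363618557621243
```

```bash
python3 -m handwheel '[[0.0,[0.012,0.0025,0],[0,0,0.3]],[0.0,[0.012,0,0],[0,0,0]],[0.0,[0.008,0,0],[0,0,0]],[0,[0,0,0],[0,0,0]],[0,[0,0,0],[0,0,0]],[0,[0,0,0],[0,0,0]]]' 60; python3 plan.py 0.549 0.1 0.105 -6.5 0 1; python3 st.py; python3 -c "
from h import *
save('scene','p1',(270,190,390,280),6.6)"
```

```text
t: 17.1
tool_pos: [0.5505, 0.1, 0.1278]
tool_rot: [1.293, 1.15, -1.291]
contact_force: [-0.2, -0.4, 0.3]
opening: -0.0002
total turn deg tool axes [-0.0366  0.0357 -0.1647] dist 0.022862822387561755
[0.0228, -0.0015, 0.0002] [-0.04, 0.04, -0.16]
t 17.1 p [0.5505 0.1    0.1278] F [-0.2312 -0.4302  0.2917] Tq [ 0.0332 -0.0153 -0.0084] open -0.0002 q [ 0.0473 -0.0175  1.8621 -0.0011  1.2943  0.1617]
x [ 0.0028 -0.0009 -1.    ] y [ 0.9935 -0.1138  0.0029] yawy -6.5365191532476015
```

View pics/p1.png

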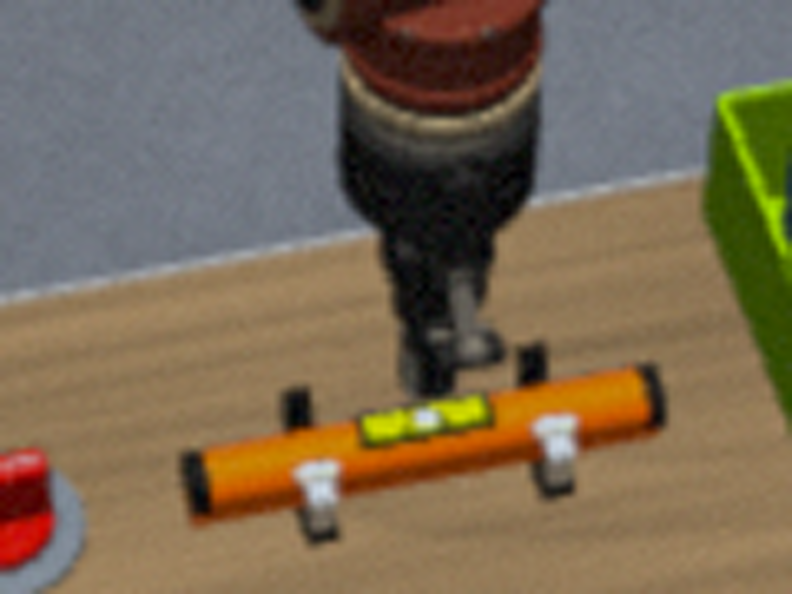

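```bash
python3 -m handwheel '[[0.0,[0.008,-0.001,0],[0,0,0]],[0.0,[0.006,0,0],[0,0,0]],[0.0,[0.003,0,0],[0,0,0]],[0,[0,0,0],[0,0,0]],[0,[0,0,0],[0,0,0]]]' 60; python3 st.py;  python3 -m handwheel '[[0.0,[0.002,0,0],[0,0,0]],[0.0,[0.001,0,0],[0,0,0]],[0,[0,0,0],[0,0,0]],[0,[0,0,0],[0,0,0]]]' 60; python3 st.py
```

```text
t: 17.57
tool_pos: [0.5492, 0.1005, 0.1102]
tool_rot: [1.292, 1.151, -1.291]
contact_force: [0.4, 0.2, -0.3]
opening: -0.0001
t 17.57 p [0.5492 0.1005 0.1102] F [ 0.4437  0.2039 -0.3341] Tq [-0.0086  0.0364  0.013 ] open -0.0001 q [ 0.0483  0.      1.8763 -0.0011  1.2635  0.1621]
x [ 0.0018 -0.001  -1.    ] y [ 0.9936 -0.1132  0.0019] yawy -6.499457325538488
t: 17.9
tool_pos: [0.5495, 0.1005, 0.1077]
tool_rot: [1.293, 1.151, -1.291]
contact_force: [0.6, -0.5, 0.3]
opening: -0.0
t 17.9 p [0.5495 0.1005 0.1077] F [ 0.6036 -0.5176  0.343 ] Tq [-0.0276  0.0435 -0.0093] open -0.0 q [ 0.0483  0.0031  1.8776 -0.0011  1.2581  0.1621]
x [ 0.0028 -0.0009 -1.    ] y [ 0.9936 -0.1132  0.0028] yawy -6.501102027214425
```

```bash
for i in 1; do python3 -m handwheel '[[0.0,[0.001,0,0],[0,0,0]],[0.0,[0.001,0,0],[0,0,0]],[0,[0,0,0],[0,0,0]],[0,[0,0,0],[0,0,0]]]'; python3 st.py;  python3 -m handwheel '[[0.0,[0.001,0,0],[0,0,0]],[0,[0,0,0],[0,0,0]],[0,[0,0,0],[0,0,0]]]' ; python3 st.py; done
```

```text
t: 18.23
tool_pos: [0.5494, 0.1005, 0.1056]
tool_rot: [1.293, 1.151, -1.291]
contact_force: [0.7, -0.2, 1.0]
opening: 0.0002
t 18.23 p [0.5494 0.1005 0.1056] F [ 0.6824 -0.1757  0.9961] Tq [-0.0057 -0.0229 -0.0136] open 0.0002 q [ 0.0482  0.0055  1.8791 -0.0011  1.2545  0.1621]
x [ 0.0025 -0.0009 -1.    ] y [ 0.9936 -0.1133  0.0026] yawy -6.504735378205891
t: 18.48
tool_pos: [0.5496, 0.1005, 0.1047]
tool_rot: [1.293, 1.151, -1.29]
contact_force: [-0.2, 0.3, 0.3]
opening: 0.0002
t 18.48 p [0.5496 0.1005 0.1047] F [-0.2216  0.3409  0.3046] Tq [ 0.0033 -0.0601 -0.0128] open 0.0002 q [ 0.0482  0.0067  1.8795 -0.0011  1.2526  0.1621]
x [ 0.0029 -0.0009 -1.    ] y [ 0.9936 -0.1133  0.003 ] yawy -6.504782152619365
```

```bash
python3 -m handwheel '[[0.0,[0.001,0,0],[0,0,0]],[0,[0,0,0],[0,0,0]],[0,[0,0,0],[0,0,0]]]'; python3 -m handwheel '[[0.0,[0.001,0,0],[0,0,0]],[0,[0,0,0],[0,0,0]],[0,[0,0,0],[0,0,0]]]' ; python3 -m handwheel '[[0.0,[0.001,0,0],[0,0,0]],[0,[0,0,0],[0,0,0]],[0,[0,0,0],[0,0,0]]]' ;python3 -c "
from h import *
save('scene','p2',(270,190,390,280),6.6)"
```

```text
t: 18.73
tool_pos: [0.5501, 0.1005, 0.1046]
tool_rot: [1.294, 1.15, -1.29]
contact_force: [-1.0, 0.0, 4.1]
opening: -0.0001
t: 18.98
tool_pos: [0.5505, 0.1005, 0.1045]
tool_rot: [1.294, 1.149, -1.289]
contact_force: [-1.2, -0.2, 8.4]
opening: 0.0001
t: 19.23
tool_pos: [0.5507, 0.1004, 0.1044]
tool_rot: [1.294, 1.149, -1.289]
contact_force: [-4.6, -1.2, 12.2]
opening: 0.0
```

View pics/p2.png

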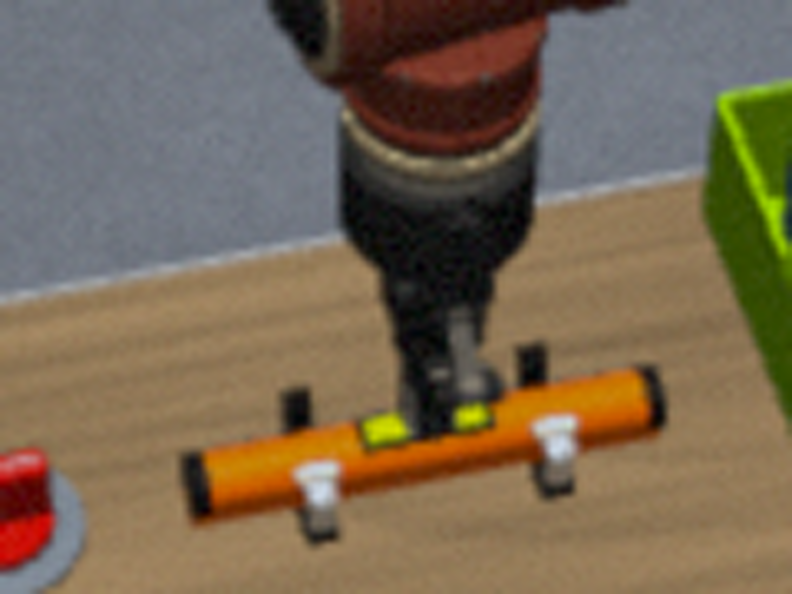

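```bash
python3 -m handwheel '[[0.0,[-0.0004,-0.001,0],[0,0,0]],[0,[0,0,0],[0,0,0]],[0,[0,0,0],[0,0,0]],[0,[0,0,0],[0,0,0]]]'; python3 -m handwheel '[[0,[0,0,0],[0,0,0]],[0,[0,0,0],[0,0,0]],[0,[0,0,0],[0,0,0]],[0,[0,0,0],[0,0,0]],[0,[0,0,0],[0,0,0]],[0,[0,0,0],[0,0,0]]]'
```

```text
t: 19.62
tool_pos: [0.5503, 0.1005, 0.1045]
tool_rot: [1.295, 1.148, -1.287]
contact_force: [-1.6, -1.2, 8.9]
opening: 0.0002
t: 20.12
tool_pos: [0.5503, 0.1005, 0.1045]
tool_rot: [1.295, 1.148, -1.287]
contact_force: [-0.8, -1.4, 8.8]
opening: -0.0003
```

```bash
python3 -c "
from h import *
save('top','f1')
save('scene','f1s')
print(ctrl.get_obs()['contact_force'],ctrl.get_obs()['t'])"
```

```text
[-0.13591685 -0.83498827  8.65489783] 20.2167
```

View pics/f1s.png

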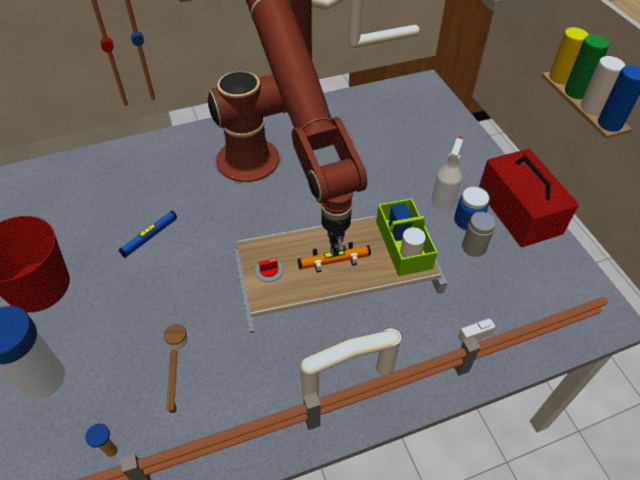

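The bystanders are where they started: spray (447,185), tub (472,208), tin (478,233), brush (173,365). The level is in its clips and the press is steady at about 9 N. I'll hand the job in.

```bash
python3 -c "
from station import ctrl
print(ctrl.finish_job())"
```

```text
the job is handed in; nothing more can be done
None
```

I clipped the orange level into both fork clips, turned the red knob until the bubble was centred, and handed the job in at about 20 s while pressing down at about 9 N. The system gives no verdict, so success is judged only from my own checks.

- **Level home:** it bottomed out at a firm stop under 18 N. The jaws look upright over the bar, and the seated height matches what I measured for the clips.
- **Bubble:** I turned the knob about 55° clockwise. After I let go of it, the bubble was within about 0.5 mm of centre in both camera views.
- **Final press:** the closed fingers hold on top at mid-length with 8.7–8.9 N, steady for over half a second.
- **Bystanders:** the spray bottle, tin, tub and brush show no visible movement from the first picture.

The fingers hide the bubble during the final press, so I could not see it then. The level's ends had not moved in the picture compared with just before pressing. I did not measure the force between level and shelf directly; I inferred it from the press plus the level's weight. While gripping the knob, the fingertips seemed to touch its disc (about 4 N). Forces reached about 12 N during the turn, with no visible effect.

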